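# Clear the vase and shut the burner's heat shield

## Robot

A 6-joint arm with a two-finger parallel gripper is mounted at the origin on the work surface. World frame = base frame: x ahead of the robot, y to its left, z up, the work surface at z = 0. Lengths are in m, angles in degrees, forces in N, time in s.
With the tool pointing down it reaches from about 0.3 to 0.75 m from the base axis. Payload 8.5 kg.
Tool frame: the origin (TCP) lies at the very end of the fingers, on their centre line; the grasp point (between the pads) lies 19 mm behind it; z points along the fingers, x is the direction in which the jaws open and shut, and the axes are right-handed (so a half turn about z gives the same grasp; the last joint's range is limited). The gripper opens to 85 mm and grips with 20 to 120 N. Pads are 22 mm wide; open, the fingers measure 114 mm over their backs; the gripper's body (76 mm by 85 mm) begins 54 mm behind the grasp point. The pads swing forward as they close: fully open they stand 13 mm farther back than shut.
Start: joints at [-78.684, 21.807, 74.336, -0, 83.858, -12.336], TCP at [0.221, -0.504, 0.231] pointing down, gripper open.
Joint ranges: [-178.18, 178.18], [-50.72, 133.34], [12.68, 142.11], [-81.47, 261.47], [9.98, 163.14], [-165.26, 165.26]. Speed limits (degrees/s): [136.94, 136.94, 180, 180, 180, 180].

## Interface

Orientations are given as a 3x3 rotation matrix whose columns are the frame's x, y, z axes.
In Python, from rig import observe, viewer, env gives the robot as it stands.
- The arm moves only by the tool jog_arm, never from a script. Its arguments are lists of equal length, an entry for each row: "dr": the turn, a rotation vector about the tool's x, y, z in rad, a list of three; "slide": the shift along the tool's x, y, z in m, a list of three; "gripper": the opening, from -1 (shut) to 1 (fully open), so that 0 is half open. In form: {"dr": [[rx, ry, rz], ...], "slide": [[dx, dy, dz], ...], "gripper": [gripper, ...]}. A call has exactly 10 rows; each row shifts and turns the commanded pose from where the row before left it, along the tool's axes as they then stand; what a row does not reach is not made up. A row lasts 1/10 s, in which the tool goes at most 50 mm and 8.59 degrees, less where a joint would pass 70% of its speed; a pose out of reach is approached as far as the arm can. A call is refused whole if a number of a shift passes 0.05 or a number of a turn 0.15, either way. A call with a gripper value outside its range is refused whole. The fingers move at their own pace and stop on an object; "force" is the grip in N (left out, the last holds). Time passes only in rows, so rows that do not move let the fingers close, or fill a call up. It gives the time, the measured TCP pose, the force and the opening at its end, in the units of the state.
- observe(): the state, without advancing time (a new reading comes with each control period).
- viewer.get_image(name): name is "side" or "top" or "wrist"; returns a dict with "pixels" (384x512x3 uint8, blue, green, red), "camera_matrix" (3x3 intrinsics, pixels), "dist_coeffs" ([k1, k2, p1, p2, k3] as OpenCV has them; the pictures are not rectified), "R" (3x3) and "t" (3): a world point X has camera coordinates R X + t. Camera axes: x right, y down, z forward; pixel columns grow to the right and rows downward; lengths in m; the calibration is good to about 2 mm. A picture is of the moment at which its call begins. There is no depth.
- env.close_job(): hands the job in, once; it reports no verdict.
The state is a dict: "time_s": time; "q": joint angles; "qvel": joint speeds; "joint_efforts": joint torques, N m; "position": TCP position; "tool_rot": TCP orientation; "ft_force": force on the tool from outside, world axes, zero at the start; "wrist_torque": the same for the moment, N m; "grip_width": finger opening in m.
Only numpy, scipy, OpenCV 4.12 (cv2) and the standard library are available. Lean on these libraries where they do the work, as an engineer would, in place of code of your own. Each camera call takes 0.05 s, during which the arm holds its last target.

## Task

A finished blue glass vase has been left standing in the path of the burner's sliding heat shield. Lift it out and stand it upright on the round cork mat, with its whole foot on the mat, setting it down rather than dropping it; then slide the shield fully shut against its stop and let go. The shield must never touch the vase, the vase must not tip over, and everything else on the bench stays where it is.

Things in the scene. Friction and masses are not known exactly. Their poses are not given: they have to be found in the camera images.
- vase_center (a point): Centre (half-way up, on the axis) of the cobalt-blue open glass vase: a plain upright cylinder 100 mm tall, 54 mm in diameter (56 mm at the rim), about 250 g. Its z axis points out of its mouth. At the start it stands on the station's sill, under the rail, in the shield's path. Best gripped 15 to 30 mm above its centre, so that the gripper's palm stays clear of the rim.
- vase: The same vase; origin at the centre of its underside, z up its axis.
- station: Fixed heat-shield station; origin on the bench at its middle, x away from the robot, y along the rail. Steel sill 110 x 480 mm, 12 mm thick; grey posts 40 x 30 mm at y = -225 and +225 mm, carrying an overhead yellow rail. Vase and shield stand in its x = 0 plane, straight under the rail: a tool pointing straight down does not fit.
- shield (a joint): Sliding heat shield: amber panel in a steel frame, 160 mm wide along y, 12 mm thick, 26 to 296 mm above the bench. Value in m: 0 = fully shut, at its stop at the station's -y end (panel spans y = -190 to -30 mm); grows as it moves to the station's +y, to 0.22 (y = +30 to +190 mm). Stays where left; takes about 3 N to move slowly.
- shield_handle (a point): Middle of the shield's handle: upright wooden bar, 22 mm in diameter, 130 mm tall, its middle 135 mm above the bench, 55 mm off the panel on the robot's side (station -x), at mid-width of the panel; two 10 mm rods join it to the panel, 50 mm above and below this point.
- rail_mid (a point): Middle of the yellow rail's underside, 300 mm above the bench: the rail is 50 mm wide, 480 mm long, 30 mm high, along the station's y. To take the vase or the handle the tool must come in from the robot's side, leaning back 25 to 45 degrees from vertical, and leave the same way; the vase must come out towards the robot before it rises past the rail.
- mat: Round cork mat, tan, 150 mm in diameter, 10 mm thick, fixed on the bench to the left or right of the station; origin at the centre of its underside. The place for the vase.
- plate: Round bare steel plate of the same size on the other side; not the place for the vase. The green tumbler stands on it. Origin at the centre of its underside.
- tumbler: Bystander: green tumbler, 68 mm in diameter, 75 mm tall, on the steel plate; origin at its underside.
- jacks: Bystander: steel jacks (big tweezers) lying flat, 210 x 100 x 16 mm, nearer the robot than the station; origin at the middle, on the bench.
- paddle: Bystander: wooden paddle lying flat, 220 x 80 x 18 mm, nearer the robot than the station; origin between handle and blade, on the bench.
- tin: Bystander: tin 80 mm in diameter, 90 mm tall, beyond the station; origin at its underside.
- block: Bystander: wooden block 75 x 75 x 50 mm, between the robot and the station; origin at its underside.
Not all that is in view belongs to the job. Of the things like the mat, leave any that is pink; of the rest the smaller one is meant.

How it is judged:
By the outcome, as a careful person would: the job done as asked, in the order asked, and still so for the second after the job is handed in, with the robot touching nothing.
It also fails if it takes over 72 s, if anything falls off the work surface, if the arm or the gripper's body presses on something with over 40 N, if the wrist force passes 120 N, or if a joint passes its speed limit or range.

## Working session

There is one attempt and no reset: what is moved stays moved. The work goes in short steps, Python scripts to look and compute and a tool call to move; the robot and the scene stay as the last step left them, time stands still between calls to the robot, and variables do not carry over. Pictures are saved under pics/ and viewed, and the job is handed in when it is done.

Besides the shell and the picture viewer there is one more tool, called after "Call:" in YAML: its name, and indented under it one key for each argument. jog_arm: Moves the arm, as the interface text tells. Its arguments: {"type":"object","properties":{"dr":{"type":"array","items":{"type":"array","items":{"type":"number"}}},"slide":{"type":"array","items":{"type":"array","items":{"type":"number"}}},"gripper":{"type":"array","items":{"type":"number"}},"force":{"type":"number"}},"required":["dr","slide","gripper"]}

```bash
mkdir -p pics; ls; python3 - <<'E'
from rig import observe, viewer, env
import cv2,pickle
d={}
for n in ["side","top","wrist"]:
    im=viewer.get_image(n); d[n]=im
    cv2.imwrite(f"pics/{n}0.png",im["pixels"])
    print(n,im["camera_matrix"].tolist() if hasattr(im["camera_matrix"],'tolist') else im["camera_matrix"],im["dist_coeffs"],im["R"],im["t"])
pickle.dump(d,open("im0.pkl","wb"))
s=observe();print(s)
E
```

```text
pics
side [[446.364684571611, 0.0, 262.41809174804195], [0.0, 446.364684571611, 190.78873321472201], [0.0, 0.0, 1.0]] [0.03267504 0.         0.         0.         0.        ] [[-0.8107494  -0.58525684  0.01264306]
 [-0.31717367  0.42101929 -0.84979034]
 [ 0.49202264 -0.69297705 -0.52696919]] [0.48929555 0.29592015 1.19960212]
top [[476.8715852183174, 0.0, 256.9114679814012], [0.0, 476.8715852183174, 184.7302441315158], [0.0, 0.0, 1.0]] [-0.14559335  0.          0.          0.          0.        ] [[ 0.0075266  -0.99985637 -0.01518495]
 [-0.99749959 -0.00644002 -0.07037818]
 [ 0.07027028  0.01567669 -0.9974048 ]] [0.11964527 0.52596354 1.70897264]
wrist [[329.9316388371015, 0.0, 249.5979450042777], [0.0, 329.9316388371015, 194.5101043340843], [0.0, 0.0, 1.0]] [-0.06362027  0.          0.          0.          0.        ] [[ 0.40225152 -0.91552765 -0.00168667]
 [-0.87500395 -0.38498753  0.29351779]
 [-0.269373   -0.11659213 -0.95595212]] [-0.54961749 -0.03869855  0.38042385]
{'time_s': 0.15, 'q': array([-7.86825512e+01,  2.18332016e+01,  7.43719296e+01,  7.63247226e-04,
        8.38585042e+01, -1.23333465e+01]), 'qvel': array([-0.00832575, -0.0897222 , -0.25898838,  0.15589481,  0.01518006,
       -0.07468719]), 'joint_efforts': array([ 2.44934185e-03, -4.48622561e+01, -2.31344515e+01, -1.25362371e-04,
        3.79918449e-03,  2.56007218e-05]), 'position': array([ 0.22061696, -0.50357337,  0.23086027]), 'tool_rot': array([[ 4.01159849e-01, -9.16008042e-01, -2.04971693e-04],
       [-9.16007426e-01, -4.01159824e-01,  1.09165064e-03],
       [-1.08218718e-03, -2.50170814e-04, -9.99999383e-01]]), 'ft_force': array([-0.2280703 ,  0.71655218, -0.44854075]), 'wrist_torque': array([ 0.03525867, -0.0503501 ,  0.03131602]), 'grip_width': 0.08535163379399707}
```

View pics/side0.png

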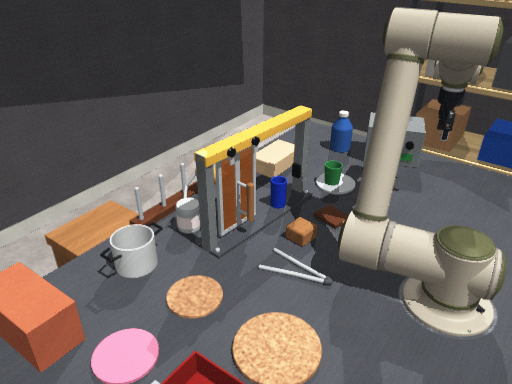

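View pics/top0.png

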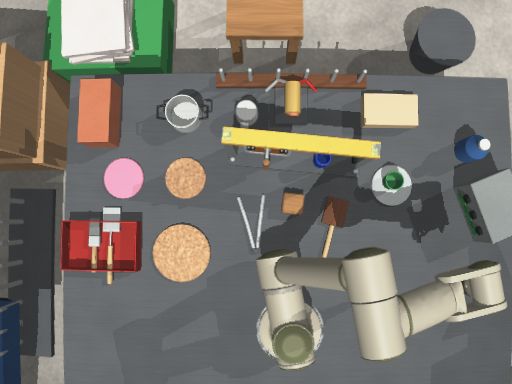

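View pics/wrist0.png

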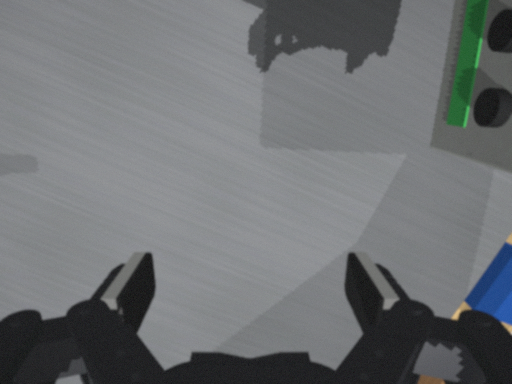

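The side view shows the blue vase at (279,192), the amber shield around (237,190), the cork discs at (195,296) and (277,348), and the pink disc at (126,355). In the top view, the mat candidates are the pink disc (124,178), the small cork (185,178) and the large cork (181,253). The pink one is excluded, and of the two corks the smaller, at (185,178), is the one meant. Next I'll measure everything and make the confirming crop.

```bash
cat > h.py <<'E'
import numpy as np,cv2
def ray(im,p):
    u=cv2.undistortPoints(np.array([[p]],float),im["camera_matrix"],im["dist_coeffs"])[0,0]
    R=np.array(im["R"]);t=np.array(im["t"]).ravel()
    return -R.T@t, R.T@np.array([u[0],u[1],1.])
def onz(im,p,z):
    c,d=ray(im,p); return c+d*(z-c[2])/d[2]
def proj(im,X):
    R=np.array(im["R"]);t=np.array(im["t"]).ravel()
    return cv2.projectPoints(np.array([X],float),cv2.Rodrigues(R)[0],t,im["camera_matrix"],im["dist_coeffs"])[0][0,0]
def tri(a,pa,b,pb):
    c1,d1=ray(a,pa);c2,d2=ray(b,pb)
    s=np.linalg.lstsq(np.c_[d1,-d2],c2-c1,rcond=None)[0]
    p,q=c1+s[0]*d1,c2+s[1]*d2
    return (p+q)/2,np.linalg.norm(p-q)
def blobs(im,lo,hi,amin=40):
    h=cv2.cvtColor(im["pixels"],cv2.COLOR_BGR2HSV)
    m=cv2.inRange(h,np.array(lo),np.array(hi))
    cs,_=cv2.findContours(m,cv2.RETR_EXTERNAL,cv2.CHAIN_APPROX_NONE)
    return [c for c in cs if cv2.contourArea(c)>amin]
E
python3 - <<'E'
import pickle,numpy as np,cv2
from h import *
d=pickle.load(open("im0.pkl","rb"));T,S=d["top"],d["side"]
for n,lo,hi in [("yellow",(22,150,120),(35,255,255)),("blue",(112,150,60),(128,255,255)),("corkish",(8,60,100),(20,200,255)),("green",(60,100,40),(85,255,255))]:
    for im,nm in((T,"top"),(S,"side")):
        for c in blobs(im,lo,hi):
            r=cv2.minAreaRect(c); print(n,nm,np.round(r[0],1),np.round(r[1],1),round(r[2]),cv2.contourArea(c))
big=np.vstack([cv2.resize(T["pixels"][90:270,90:290],(600,540),interpolation=cv2.INTER_CUBIC)])
cv2.imwrite("pics/crop1.png",big)
cv2.imwrite("pics/crop2.png",cv2.resize(T["pixels"][110:230,210:410],(800,480),interpolation=cv2.INTER_CUBIC))
cv2.imwrite("pics/crop3.png",cv2.resize(S["pixels"][90:290,160:360],(600,600),interpolation=cv2.INTER_CUBIC))
E
```

```text
blue top [322.5 160.5] [13. 17.] 90 163.0
blue side [278.  191.5] [31. 16.] 90 427.0
corkish top [ 93.5 257. ] [ 5. 22.] 0 94.0
corkish top [109.5 257. ] [24.  5.] 90 54.0
corkish top [181.  252.5] [57. 56.] 90 2548.0
corkish top [328.5 229.5] [13. 55.] 0 246.5
corkish top [292.6 203.4] [21.2 20.8] 6 386.5
corkish top [266.  163.5] [9. 6.] 90 44.5
corkish top [185. 178.] [40. 40.] 90 1264.0
corkish top [389.2 125.9] [54.1 13.1] 12 123.0
corkish top [288.3  96. ] [31.8 36. ] 17 337.5
corkish top [ 98.7 112.4] [41.5 69.8] 2 2670.0
corkish top [337.  80.] [58.3 13.3] 2 602.5
corkish top [245.   79.5] [60. 13.] 0 631.5
corkish top [ 34.  105.5] [127.  68.] 90 5977.5
corkish top [264.5  26. ] [52. 77.] 90 3194.0
corkish side [ 61.8 340.9] [23.8 43. ] 51 280.0
corkish side [276.5 347.5] [89. 71.] 0 5173.5
corkish side [194.  296.5] [43. 56.] 90 1880.0
corkish side [ 28.8 310.7] [93.1 69.7] 36 3930.0
corkish side [302.9 228.8] [26.8 21.5] 49 380.5
corkish side [332.9 219.6] [21.8  8. ] 14 105.0
corkish side [114.4 217.7] [ 36.5 143.2] 64 2788.0
corkish side [243.  198.5] [25.  6.] 90 126.0
corkish side [275.3 165.3] [21.5 40.1] 79 469.5
corkish side [222.3 188.2] [81.6 29.4] 83 977.0
corkish side [259.5 154. ] [ 52.4 126.3] 29 1014.0
corkish side [466.4 134.7] [107.   55.8] 15 2228.0
corkish side [490.3  81.2] [47.2 28. ] 11 609.5
corkish side [431.5  72.1] [23.7 23.9] 11 199.5
corkish side [475.    3.5] [ 7. 72.] 90 288.5
green top [467.5 214.2] [43.8  3.9] 69 98.0
green top [393.  179.5] [17. 20.] 90 256.5
green top [108.   40.5] [ 81. 130.] 90 4547.5
green side [333.5 172.5] [23. 17.] 90 327.0
green side [406.  156.7] [11.4  6.6] 7 57.5
```

View pics/crop1.png

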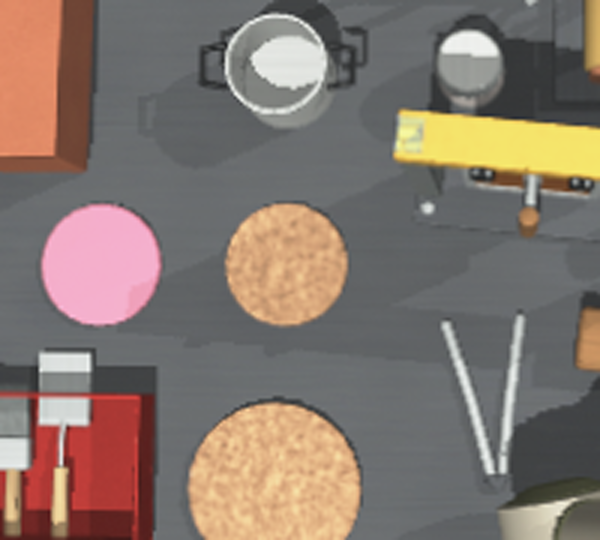

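View pics/crop2.png

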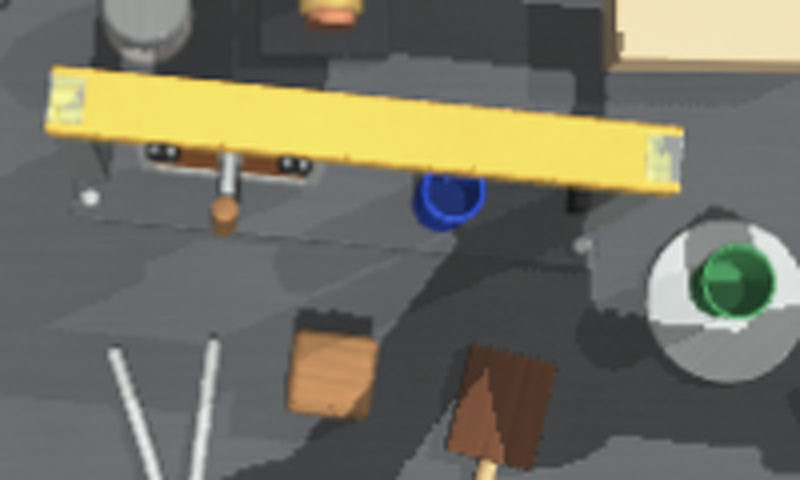

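View pics/crop3.png

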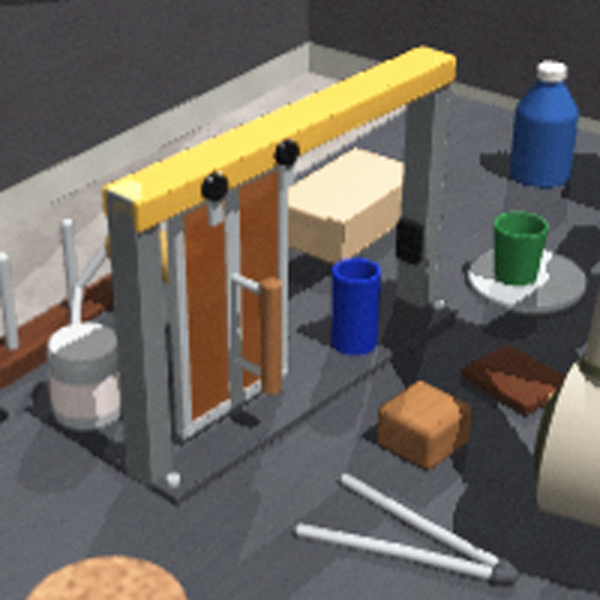

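The crop confirms the small cork at top (185,178). It is about 40 px wide against 57 px for the large one, and it isn't pink. The crops also show the shield on the +y side of the station, the vase to its right, and the black stop on the far (-y) post.

```bash
python3 - <<'E'
import pickle,numpy as np,cv2
from h import *
d=pickle.load(open("im0.pkl","rb"));T,S=d["top"],d["side"]
def cr(p): return (210+(p[0]+.5)/4-.5,110+(p[1]+.5)/4-.5)
P=[onz(T,cr(p),.33) for p in [(52,67),(46,131),(684,127),(681,193)]]
L=(P[0]+P[1])/2;R=(P[2]+P[3])/2
print("L",L,"R",R,"len",np.linalg.norm(L-R),"w",np.linalg.norm(P[0]-P[1]))
y=(L-R);y/=np.linalg.norm(y);M=(L+R)/2;x=np.array([y[1],-y[0],0]);print("station",M,"yaw",np.degrees(np.arctan2(x[1],x[0])))
# mat
for im,nm in((T,"top"),(S,"side")):
    cs=[c for c in blobs(im,(5,40,100),(22,220,255),1000)]
    for c in cs:
        (cx,cy)=cv2.minAreaRect(c)[0]
        if (nm=="top" and 140<cx<230 and cy>150) or (nm=="side" and 150<cx<320 and cy>250):
            q=np.array([onz(im,p,.01) for p in c[:,0].astype(float)]);(a,b),r=cv2.minEnclosingCircle(q[:,:2].astype(np.float32));print(nm,"mat",a,b,"dia",2*r, "mean",q.mean(0))
# vase
for c in blobs(S,(112,150,60),(128,255,255)):
    xs=c[:,0,0];ys=c[:,0,1];print("vase side",xs.min(),xs.max(),ys.min(),ys.max())
    ux=(xs.min()+xs.max())/2
    for (u,v,z) in [(ux,(ys.min()+ys.max())/2,.062)]:
        X=onz(S,(u,v),z);rel=X-M;print("vase",X,"station xy",rel@x,rel@y)
        # ray plane of station
    c0,dd=ray(S,(ux,(ys.min()+ys.max())/2)); s=((M-c0)@x)/(dd@x);print("plane hit",c0+s*dd,(c0+s*dd-M)@y)
# top rim: crop2 left/right/bottom edges
for p in [(418,190),(486,190),(452,226)]:
    X=onz(T,cr(p),.112);print("rim",X,(X-M)@x,(X-M)@y)
# handle: tri top end; side crop3 3x offset(160,90): top (271,283) bottom(271,390)
def c3(p): return (160+(p[0]+.5)/3-.5,90+(p[1]+.5)/3-.5)
X,e=tri(T,cr((223,203)),S,c3((271,283)));print("handle top",X,e,(X-M)@x,(X-M)@y)
for z,p in((.2,(271,283)),(.07,(272,391))):
    X=onz(S,c3(p),z);print("handle side",X,(X-M)@x,(X-M)@y)
X=onz(T,cr((223,203)),.2);print("handle top cam",X,(X-M)@x,(X-M)@y)
for p in [(288,410),(370,417),(295,333),(378,337)]: X=onz(T,cr(p),.05);print("block",X,(X-M)@x,(X-M)@y)
for p in [(114,350),(213,340),(475,345),(556,365)]: X=onz(T,cr(p),.015);print("jacks/paddle",X,(X-M)@x,(X-M)@y)
E
```

```text
L [0.65426947 0.22486161 0.33      ] R [ 0.61152184 -0.25178352  0.33      ] len 0.4785581865289572 w 0.04887266867174416
station [ 0.63289565 -0.01346096  0.33      ] yaw -5.1248265683300245
top mat 0.27541613578796387 0.3985818326473236 dia 0.21386975049972534 mean [0.27621701 0.3984051  0.01      ]
top mat 0.5500496029853821 0.3875836730003357 dia 0.1534135937690735 mean [0.54968594 0.38813758 0.01      ]
side mat 0.2756764590740204 0.3966917097568512 dia 0.21857397258281708 mean [0.27375529 0.39930316 0.01      ]
side mat 0.5450711846351624 0.3883964717388153 dia 0.16069452464580536 mean [0.5443085  0.39105481 0.01      ]
vase side 270 286 176 207
vase [ 0.6158689  -0.10791516  0.062     ] station xy -0.008521478778546648 -0.09559754768297585
plane hit [ 0.62338711 -0.11948318  0.05343224] -0.10644775538479444
rim [ 0.61524496 -0.07462879  0.112     ] -0.01211626205390811 -0.062499979281542405
rim [ 0.61571179 -0.1334596   0.112     ] -0.006396186410567651 -0.12105390846488677
rim [ 0.58425938 -0.10389065  0.112     ] -0.04036413277925631 -0.09441267494249526
handle top [0.589680
[... 355 characters left out ...]
lock [0.42614198 0.03446017 0.05      ] -0.21020775794376947 0.029261109200009412
block [ 0.42038286 -0.03830163  0.05      ] -0.20944434569046208 -0.043724260973505714
block [0.49454524 0.0285425  0.05      ] -0.14154935074450872 0.029477269984326933
block [ 0.49145228 -0.0452821   0.05      ] -0.1380354913964918 -0.04432849330865215
jacks/paddle [0.47987659 0.19126149 0.015     ] -0.17069437059063314 0.19023549858752692
jacks/paddle [0.489579   0.10148045 0.015     ] -0.15301098213161765 0.10168003934470732
jacks/paddle [ 0.48652785 -0.13648117  0.015     ] -0.13479380162358875 -0.13560286749737333
jacks/paddle [ 0.46875056 -0.21045492  0.015     ] -0.14589225363387023 -0.21086887680789954
```

```bash
cat >> h.py <<'E'
from scipy.spatial.transform import Rotation as Ro
YAW=-5.12; M=np.array([.6329,-.0135,0.])
sx=np.array([np.cos(np.radians(YAW)),np.sin(np.radians(YAW)),0]);sy=np.array([-sx[1],sx[0],0])
def tool(lean,yaw=YAW):
    a=np.radians(yaw);X=np.array([np.cos(a),np.sin(a),0]);Y=np.array([-X[1],X[0],0]);U=np.array([0,0,1.])
    t=np.radians(lean);z=np.sin(t)*X-np.cos(t)*U;x=-Y
    return np.c_[x,np.cross(z,x),z]
def st(x,y,z): return M+x*sx+y*sy+np.array([0,0,z])
def tost(p): r=np.array(p)-M; return np.round([r@sx,r@sy,r[2]],4)
def step(p,R,p2,R2):
    print("dr tot",np.round(Ro.from_matrix(R.T@R2).as_rotvec(),4),"slide tot (start axes)",np.round(R.T@(p2-p),4),"(end axes)",np.round(R2.T@(p2-p),4))
E
python3 - <<'E'
import pickle
from h import *
from rig import observe
d=pickle.load(open("im0.pkl","rb"));s=observe()
W=d["wrist"];R=np.array(W["R"]);C=-R.T@np.array(W["t"]).ravel()
print("cam in tool",s["tool_rot"].T@(C-s["position"]),"view",s["tool_rot"].T@R[2])
T=d["top"]
for p in [(393,179),]: print("tumbler",tost(onz(T,p,.085)), onz(T,p,.085))
v=st(-.007,-.094,.062);print("vase",v)
Rt=tool(35);gp=st(-.007,-.094,.084);tcp=gp+.019*Rt[:,2]
print("tcp",tcp); ap=tcp-.16*Rt[:,2];print("appr",ap)
step(s["position"],s["tool_rot"],ap,Rt)
E
```

```text
cam in tool [ 0.00022488 -0.07528587 -0.1432199 ] view [-2.27855315e-04  2.93759067e-01  9.55879469e-01]
tumbler [-0.0582 -0.3493  0.085 ] [ 0.54378958 -0.3562499   0.085     ]
vase [ 0.61753918 -0.10650024  0.062     ]
tcp [ 0.62839365 -0.1074728   0.06843611]
appr [ 0.5369876  -0.09928286  0.19950044]
dr tot [0.5978 0.1544 0.486 ] slide tot (start axes) [-0.2434 -0.452   0.0317] (end axes) [-0.4309 -0.2106  0.1857]
```

Leaning with tool +x along station -y would put the wrist camera under the rail. I'll take the flipped grasp instead, with tool x along +y and the camera on the robot's side.

```bash
cat >> h.py <<'E'
def tool(lean,yaw=YAW):
    a=np.radians(yaw);X=np.array([np.cos(a),np.sin(a),0]);Y=np.array([-X[1],X[0],0]);U=np.array([0,0,1.])
    t=np.radians(lean);z=np.sin(t)*X-np.cos(t)*U
    return np.c_[Y,np.cross(z,Y),z]
def rows(p,R,p2,R2,n,rv=None):
    "n rows from p,R to p2,R2; rounded, error fed forward. dr constant, rounded"
    rv=Ro.from_matrix(R.T@R2).as_rotvec() if rv is None else np.array(rv)
    dr=np.round(rv/n,3)
    p=np.array(p,float);p0=p.copy();R=np.array(R);out=[]
    for k in range(n):
        w=p0+(np.array(p2)-p0)*(k+1)/n
        sl=np.round(R.T@(w-p),3)
        p=p+R@sl;R=R@Ro.from_rotvec(dr).as_matrix();out.append(sl.tolist())
    print("dr",dr.tolist(),"slides",out,"end",np.round(p,4),"roterr deg",np.round(np.degrees(Ro.from_matrix(R.T@R2).magnitude()),2))
    return p,R
E
python3 - <<'E'
from h import *
from rig import observe
s=observe();p,R=s["position"],s["tool_rot"]
gp=st(-.007,-.094,.084);Rt=tool(35);tcp=gp+.019*Rt[:,2];ap=tcp-.17*Rt[:,2]
mid=ap+np.array([-.08,-.03,.03])
R1=tool(0)
ang=Ro.from_matrix(R.T@R1).as_rotvec();print(ang)
p,R=rows(p,R,mid,R1,20,rv=ang if ang[2]<0 else ang*(1-2*np.pi/np.linalg.norm(ang)))
p,R=rows(p,R,ap,Rt,10)
print(tost(tcp),tost(ap))
E
```

```text
[-1.51286904e-03  3.61509981e-05 -2.63944862e+00]
dr [-0.0, 0.0, -0.132] slides [[-0.013, -0.018, -0.0], [-0.01, -0.02, -0.001], [-0.007, -0.02, 0.0], [-0.005, -0.022, -0.0], [-0.001, -0.022, -0.001], [0.001, -0.022, 0.0], [0.004, -0.021, -0.0], [0.007, -0.021, -0.001], [0.009, -0.02, 0.0], [0.012, -0.018, -0.0], [0.015, -0.017, -0.001], [0.016, -0.015, 0.0], [0.019, -0.012, -0.0], [0.019, -0.01, -0.001], [0.021, -0.007, 0.0], [0.022, -0.004, -0.0], [0.022, -0.002, -0.0], [0.022, 0.002, -0.001], [0.021, 0.004, -0.0], [0.021, 0.007, -0.0]] end [ 0.451  -0.1286  0.2372] roterr deg 0.07
dr [-0.061, -0.0, 0.0] slides [[0.004, 0.008, 0.003], [0.003, 0.007, 0.003], [0.004, 0.008, 0.004], [0.004, 0.007, 0.005], [0.003, 0.006, 0.004], [0.004, 0.007, 0.005], [0.004, 0.006, 0.006], [0.003, 0.006, 0.006], [0.004, 0.005, 0.006], [0.004, 0.005, 0.007]] end [ 0.5312 -0.0986  0.2072] roterr deg 0.1
[ 0.0039 -0.094   0.0684] [-0.0936 -0.094   0.2077]
```

Call:
jog_arm:
  dr:
    - [0,0,-0.132]
    - [0,0,-0.132]
    - [0,0,-0.132]
    - [0,0,-0.132]
    - [0,0,-0.132]
    - [0,0,-0.132]
    - [0,0,-0.132]
    - [0,0,-0.132]
    - [0,0,-0.132]
    - [0,0,-0.132]
  slide:
    - [-0.013,-0.018,0]
    - [-0.01,-0.02,-0.001]
    - [-0.007,-0.02,0]
    - [-0.005,-0.022,0]
    - [-0.001,-0.022,-0.001]
    - [0.001,-0.022,0]
    - [0.004,-0.021,0]
    - [0.007,-0.021,-0.001]
    - [0.009,-0.02,0]
    - [0.012,-0.018,0]
  gripper: [1,1,1,1,1,1,1,1,1,1]
  force: 40

```text
time_s: 1.15
position: [0.3358, -0.3159, 0.2342]
tool_rot: [[0.986, 0.167, -0.0], [0.167, -0.986, 0.0], [-0.0, -0.0, -1.0]]
ft_force: [-0.3, 0.0, -0.8]
grip_width: 0.0852
```

Call:
jog_arm:
  dr:
    - [0,0,-0.132]
    - [0,0,-0.132]
    - [0,0,-0.132]
    - [0,0,-0.132]
    - [0,0,-0.132]
    - [0,0,-0.132]
    - [0,0,-0.132]
    - [0,0,-0.132]
    - [0,0,-0.132]
    - [0,0,-0.132]
  slide:
    - [0.015,-0.017,-0.001]
    - [0.016,-0.015,0]
    - [0.019,-0.012,0]
    - [0.019,-0.01,-0.001]
    - [0.021,-0.007,0]
    - [0.022,-0.004,0]
    - [0.022,-0.002,0]
    - [0.022,0.002,-0.001]
    - [0.021,0.004,0]
    - [0.021,0.007,0]
  gripper: [1,1,1,1,1,1,1,1,1,1]

```text
time_s: 2.15
position: [0.4514, -0.128, 0.2372]
tool_rot: [[0.083, 0.997, -0.0], [0.997, -0.083, 0.0], [0.0, -0.0, -1.0]]
ft_force: [0.3, -0.3, 0.1]
grip_width: 0.0851
```

Call:
jog_arm:
  dr:
    - [-0.061,0,0]
    - [-0.061,0,0]
    - [-0.061,0,0]
    - [-0.061,0,0]
    - [-0.061,0,0]
    - [-0.061,0,0]
    - [-0.061,0,0]
    - [-0.061,0,0]
    - [-0.061,0,0]
    - [-0.061,0,0]
  slide:
    - [0.004,0.008,0.003]
    - [0.003,0.007,0.003]
    - [0.004,0.008,0.004]
    - [0.004,0.007,0.005]
    - [0.003,0.006,0.004]
    - [0.004,0.007,0.005]
    - [0.004,0.006,0.006]
    - [0.003,0.006,0.006]
    - [0.004,0.005,0.006]
    - [0.004,0.005,0.007]
  gripper: [1,1,1,1,1,1,1,1,1,1]

```text
time_s: 3.15
position: [0.5313, -0.0988, 0.2072]
tool_rot: [[0.089, 0.815, 0.572], [0.996, -0.073, -0.051], [-0.0, 0.575, -0.818]]
ft_force: [0.6, 0.8, 0.2]
grip_width: 0.0855
```

Very accurate so far. Now the wrist view, to refine the vase position.

```bash
python3 - <<'E'
from rig import observe, viewer
import pickle
from h import *
d={n:viewer.get_image(n) for n in["wrist","top","side"]}
pickle.dump(d,open("im1.pkl","wb"))
cv2.imwrite("pics/wrist1.png",d["wrist"]["pixels"])
cv2.imwrite("pics/both1.png",np.hstack([cv2.resize(d["top"]["pixels"][90:240,200:400],(400,300)),cv2.resize(d["side"]["pixels"][90:240,180:380],(400,300))]))
print(observe()["q"])
W=d["wrist"]
for c in blobs(W,(110,130,40),(130,255,255)):
    xs=c[:,0,0];ys=c[:,0,1];print(xs.min(),xs.max(),ys.min(),ys.max(),cv2.contourArea(c))
v=st(-.007,-.094,0)
for z in(.012,.112):print(proj(W,v+[0,0,z]))
E
```

```text
[ -29.93257145   10.70506084  103.90448666   24.37280756   35.64874543
 -131.0155073 ]
217 282 106 220 5893.5
[249.29804114 125.98931168]
[249.27927588 202.42898986]
```

View pics/wrist1.png

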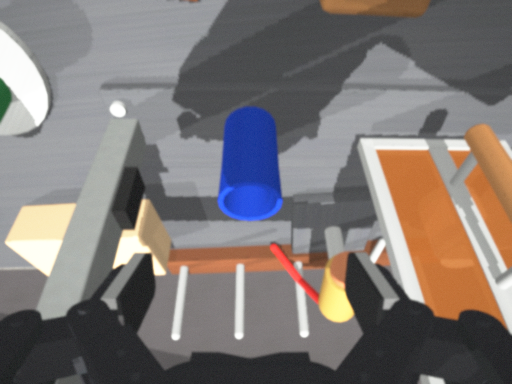

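View pics/both1.png

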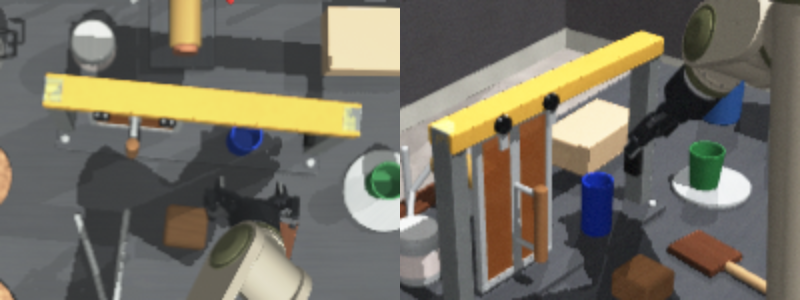

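The wrist view shows the vase rim centred near (250,202). My estimate projects to (249,202), so the position agrees. Approaching along the tool axis.

Call:
jog_arm:
  dr:
    - [0,0,0]
    - [0,0,0]
    - [0,0,0]
    - [0,0,0]
    - [0,0,0]
    - [0,0,0]
    - [0,0,0]
    - [0,0,0]
    - [0,0,0]
    - [0,0,0]
  slide:
    - [0,0,0.012]
    - [0,0,0.014]
    - [0,0,0.014]
    - [0,0,0.014]
    - [0,0,0.014]
    - [0,0,0.014]
    - [0,0,0.012]
    - [0,0,0.01]
    - [0,0,0.008]
    - [0,0,0.008]
  gripper: [1,1,1,1,1,1,1,1,1,1]

```text
time_s: 4.3
position: [0.6001, -0.105, 0.1085]
tool_rot: [[0.089, 0.816, 0.571], [0.996, -0.073, -0.051], [-0.0, 0.573, -0.82]]
ft_force: [-0.4, -0.1, 0.2]
grip_width: 0.0853
```

```bash
python3 - <<'E'
from rig import observe, viewer
from h import *
W=viewer.get_image("wrist");cv2.imwrite("pics/wrist2.png",W["pixels"])
s=observe();print(s["q"],s["ft_force"],tost(s["position"]))
E
```

```text
[ -26.17629774   25.63193512  101.93992821   32.41306142   22.61163247
 -137.91989011] [ 0.19568813 -0.55658244 -1.05910654] [-0.0243 -0.094   0.1076]
```

View pics/wrist2.png

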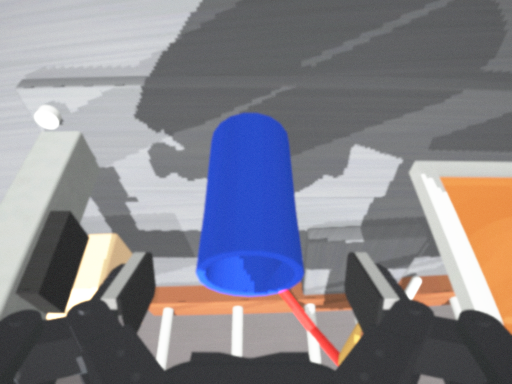

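The vase is centred between the fingers (250 px). I'll finish the approach slowly, then close.

Call:
jog_arm:
  dr:
    - [0,0,0]
    - [0,0,0]
    - [0,0,0]
    - [0,0,0]
    - [0,0,0]
    - [0,0,0]
    - [0,0,0]
    - [0,0,0]
    - [0,0,0]
    - [0,0,0]
  slide:
    - [0,0,0.006]
    - [0,0,0.006]
    - [0,0,0.006]
    - [0,0,0.006]
    - [0,0,0.006]
    - [0,0,0.006]
    - [0,0,0.006]
    - [0,0,0.005]
    - [0,0,0.003]
    - [0,0,0]
  gripper: [1,1,1,1,1,1,1,1,1,1]

```text
time_s: 5.35
position: [0.6283, -0.1074, 0.0675]
tool_rot: [[0.089, 0.817, 0.57], [0.996, -0.073, -0.051], [0.0, 0.573, -0.82]]
ft_force: [-0.0, -0.0, 0.4]
grip_width: 0.0855
```

Call:
jog_arm:
  dr:
    - [0,0,0]
    - [0,0,0]
    - [0,0,0]
    - [0,0,0]
    - [0,0,0]
    - [0,0,0]
    - [0,0,0]
    - [0,0,0]
    - [0,0,0]
    - [0,0,0]
  slide:
    - [0,0,0]
    - [0,0,0]
    - [0,0,0]
    - [0,0,0]
    - [0,0,0]
    - [0,0,0]
    - [0,0,0]
    - [0,0,0]
    - [0,0,0]
    - [0,0,0]
  gripper: [0.6,0.5,0.4,0.35,0.3,0.25,0.2,0.1,0,0]
  force: 40

```text
time_s: 6.35
position: [0.6282, -0.1074, 0.0685]
tool_rot: [[0.089, 0.816, 0.571], [0.996, -0.072, -0.051], [-0.0, 0.573, -0.819]]
ft_force: [-3.9, 0.4, 4.5]
grip_width: 0.0553
```

```bash
python3 - <<'E'
from rig import observe, viewer
from h import *
W=viewer.get_image("wrist");S=viewer.get_image("side")
cv2.imwrite("pics/w3.png",np.hstack([W["pixels"][:,:400],cv2.resize(S["pixels"][90:282,180:380],(400,384))]))
s=observe();print(s["q"],s["ft_force"],tost(s["position"]))
E
```

```text
[ -24.95489607   31.46410597   99.81234169   36.8450478    18.94812106
 -141.82349719] [-3.63820522  0.43371     6.0578763 ] [ 0.0038 -0.094   0.0684]
```

View pics/w3.png

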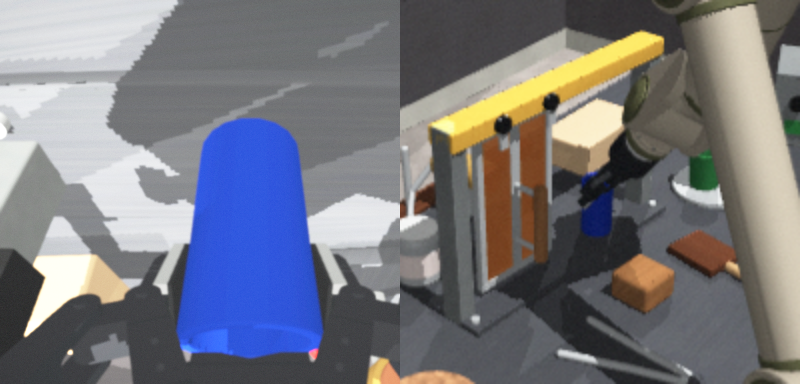

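Gripped: width 55 mm, vase still upright. Lifting about 20 mm, then pulling out.

Call:
jog_arm:
  dr:
    - [0,0,0]
    - [0,0,0]
    - [0,0,0]
    - [0,0,0]
    - [0,0,0]
    - [0,0,0]
    - [0,0,0]
    - [0,0,0]
    - [0,0,0]
    - [0,0,0]
  slide:
    - [0,0,0]
    - [0,0.001,-0.0015]
    - [0,0.002,-0.003]
    - [0,0.002,-0.003]
    - [0,0.002,-0.003]
    - [0,0.002,-0.003]
    - [0,0.002,-0.003]
    - [0,0.001,-0.0015]
    - [0,0,0]
    - [0,0,0]
  gripper: [0,0,0,0,0,0,0,0,0,0]
  force: 45

```text
time_s: 7.45
position: [0.6277, -0.1074, 0.0895]
tool_rot: [[0.089, 0.816, 0.571], [0.996, -0.073, -0.051], [0.0, 0.573, -0.82]]
ft_force: [-0.1, 0.3, -3.2]
grip_width: 0.0553
```

```bash
python3 - <<'E'
from rig import observe, viewer
from h import *
W=viewer.get_image("wrist");S=viewer.get_image("side")
cv2.imwrite("pics/w4.png",np.hstack([W["pixels"][:,:400],cv2.resize(S["pixels"][90:282,180:380],(400,384))]))
s=observe();print(s["q"],s["ft_force"],s["wrist_torque"],tost(s["position"]),s["grip_width"])
E
```

```text
[ -24.97459713   29.37264968   98.77554758   31.97389539   21.59249799
 -136.64484259] [ 1.31220467 -0.22224669 -3.3828041 ] [0.02634609 0.59307217 0.03303738] [ 0.0032 -0.094   0.0894] 0.0553315246597427
```

View pics/w4.png

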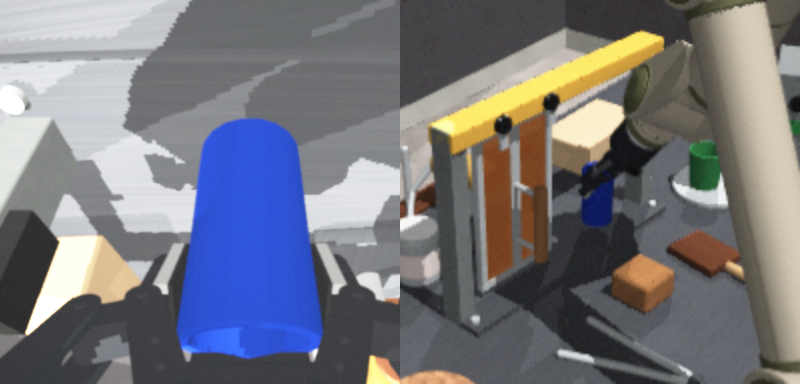

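```bash
python3 - <<'E'
from rig import observe
from h import *
s=observe();p,R=s["position"],s["tool_rot"]
def vt(v,f,yaw):
    a=np.radians(yaw);return np.array([v[0],v[1],0])+.0105*np.array([np.cos(a),np.sin(a),0])+[0,0,f+.0565]
Rc=tool(35); 
p,R=rows(p,R,vt(st(-.16,-.094,0),.045,YAW),Rc,10,rv=[0,0,0])
p,R=rows(p,R,vt(st(-.19,-.06,0),.14,YAW),R,5,rv=[0,0,0])
y2=YAW+25
up=R.T@np.array([0,0,1.])
p,R=rows(p,R,vt([.548,.3885],.11,y2),Ro.from_rotvec([0,0,np.radians(25)]).as_matrix()@R,25,rv=up*np.radians(25))
print("mat st",tost([.548,.3885,0]))
E
```

```text
dr [0.0, 0.0, 0.0] slides [[0.0, -0.012, -0.01], [0.0, -0.012, -0.009], [0.0, -0.011, -0.01], [0.0, -0.012, -0.01], [0.0, -0.012, -0.01], [0.0, -0.012, -0.009], [0.0, -0.012, -0.01], [0.0, -0.012, -0.01], [0.0, -0.011, -0.01], [0.0, -0.012, -0.009]] end [ 0.476  -0.0939  0.1013] roterr deg 0.08
dr [0.0, 0.0, 0.0] slides [[0.007, 0.006, -0.019], [0.007, 0.006, -0.019], [0.006, 0.006, -0.019], [0.007, 0.006, -0.019], [0.007, 0.006, -0.019]] end [ 0.4493 -0.0574  0.1964] roterr deg 0.0
dr [0.0, 0.01, -0.014] slides [[0.018, 0.002, 0.003], [0.019, 0.001, 0.002], [0.018, 0.002, 0.003], [0.018, 0.003, 0.003], [0.018, 0.002, 0.004], [0.018, 0.003, 0.003], [0.018, 0.003, 0.004], [0.018, 0.004, 0.003], [0.017, 0.003, 0.004], [0.018, 0.004, 0.005], [0.018, 0.004, 0.004], [0.017, 0.004, 0.004], [0.017, 0.005, 0.005], [0.018, 0.005, 0.005], [0.017, 0.005, 0.005], [0.017, 0.005, 0.005], [0.017, 0.005, 0.006], [0.016, 0.006, 0.005], [0.017, 0.006, 0.006], [0.016, 0.006, 0.006], [0.017, 0.007, 0.006], [0.016, 0.007, 0.006], [0.016, 0.006, 0.006], [0.016, 0.008, 0.007], [0.015, 0.007, 0.007]] end [0.5583 0.392  0.1662] roterr deg 0.44
mat st [-0.1204  0.3928  0.    ]
```

Call:
jog_arm:
  dr:
    - [0,0,0]
    - [0,0,0]
    - [0,0,0]
    - [0,0,0]
    - [0,0,0]
    - [0,0,0]
    - [0,0,0]
    - [0,0,0]
    - [0,0,0]
    - [0,0,0]
  slide:
    - [0,-0.006,-0.005]
    - [0,-0.012,-0.01]
    - [0,-0.012,-0.01]
    - [0,-0.012,-0.01]
    - [0,-0.012,-0.01]
    - [0,-0.012,-0.01]
    - [0,-0.012,-0.01]
    - [0,-0.012,-0.01]
    - [0,-0.012,-0.01]
    - [0,-0.012,-0.01]
  gripper: [0,0,0,0,0,0,0,0,0,0]

```text
time_s: 8.55
position: [0.481, -0.0931, 0.1054]
tool_rot: [[0.092, 0.82, 0.565], [0.996, -0.076, -0.052], [0.0, 0.568, -0.823]]
ft_force: [-0.2, -1.3, -3.6]
grip_width: 0.0556
```

Call:
jog_arm:
  dr:
    - [0,0,0]
    - [0,0,0]
    - [0,0,0]
    - [0,0,0]
    - [0,0,0]
    - [0,0,0]
    - [0,0,0]
    - [0,0,0]
    - [0,0,0]
    - [0,0,0]
  slide:
    - [0,0,-0.012]
    - [0,0.006,-0.015]
    - [0,0.006,-0.015]
    - [0,0.006,-0.015]
    - [0.007,0.006,-0.015]
    - [0.007,0.006,-0.012]
    - [0.007,0.004,-0.008]
    - [0.007,0,0]
    - [0.007,0,0]
    - [0,0,0]
  gripper: [0,0,0,0,0,0,0,0,0,0]

```text
time_s: 9.55
position: [0.4605, -0.0555, 0.2006]
tool_rot: [[0.088, 0.82, 0.566], [0.996, -0.071, -0.052], [-0.002, 0.568, -0.823]]
ft_force: [-0.4, 0.1, -3.1]
grip_width: 0.0556
```

```bash
python3 - <<'E'
from rig import observe
from h import *
s=observe();p,R=s["position"],s["tool_rot"]
print(tost(p),s["q"],s["ft_force"],s["grip_width"])
def vt(v,f,yaw):
    a=np.radians(yaw);return np.array([v[0],v[1],0])+.0105*np.array([np.cos(a),np.sin(a),0])+[0,0,f+.0565]
y2=YAW+25
up=R.T@np.array([0,0,1.]);print(up)
p,R=rows(p,R,vt([.548,.3885],.09,y2),tool(35,y2),30,rv=up*np.radians(25))
E
```

```text
[-0.168  -0.0572  0.2006] [ -29.34723245    3.40499822  114.19735044   25.4214011    32.77528383
 -132.21667329] [-0.43824238  0.08261969 -3.09168076] 0.05564145759265016
[-0.00191024  0.56825256 -0.82285198]
dr [-0.0, 0.008, -0.012] slides [[0.015, 0.001, 0.003], [0.015, 0.0, 0.002], [0.015, 0.001, 0.003], [0.015, 0.001, 0.003], [0.015, 0.002, 0.003], [0.015, 0.001, 0.003], [0.015, 0.002, 0.003], [0.015, 0.002, 0.004], [0.015, 0.002, 0.003], [0.015, 0.002, 0.004], [0.015, 0.002, 0.004], [0.014, 0.003, 0.004], [0.015, 0.003, 0.004], [0.014, 0.002, 0.004], [0.015, 0.003, 0.004], [0.014, 0.004, 0.004], [0.015, 0.003, 0.005], [0.014, 0.004, 0.004], [0.014, 0.003, 0.005], [0.014, 0.004, 0.005], [0.014, 0.004, 0.005], [0.014, 0.005, 0.005], [0.014, 0.004, 0.005], [0.013, 0.005, 0.005], [0.014, 0.005, 0.005], [0.013, 0.004, 0.006], [0.014, 0.006, 0.005], [0.013, 0.005, 0.006], [0.013, 0.005, 0.006], [0.013, 0.006, 0.006]] end [0.5585 0.3918 0.1463] roterr deg 0.72
```

Call:
jog_arm:
  dr:
    - [0,0.008,-0.012]
    - [0,0.008,-0.012]
    - [0,0.008,-0.012]
    - [0,0.008,-0.012]
    - [0,0.008,-0.012]
    - [0,0.008,-0.012]
    - [0,0.008,-0.012]
    - [0,0.008,-0.012]
    - [0,0.008,-0.012]
    - [0,0.008,-0.012]
  slide:
    - [0.015,0.001,0.003]
    - [0.015,0,0.002]
    - [0.015,0.001,0.003]
    - [0.015,0.001,0.003]
    - [0.015,0.002,0.003]
    - [0.015,0.001,0.003]
    - [0.015,0.002,0.003]
    - [0.015,0.002,0.004]
    - [0.015,0.002,0.003]
    - [0.015,0.002,0.004]
  gripper: [0,0,0,0,0,0,0,0,0,0]

```text
time_s: 10.55
position: [0.494, 0.0933, 0.1826]
tool_rot: [[-0.055, 0.822, 0.567], [0.998, 0.048, 0.028], [-0.004, 0.568, -0.823]]
ft_force: [0.3, 0.1, -2.7]
grip_width: 0.0554
```

Call:
jog_arm:
  dr:
    - [0,0.008,-0.012]
    - [0,0.008,-0.012]
    - [0,0.008,-0.012]
    - [0,0.008,-0.012]
    - [0,0.008,-0.012]
    - [0,0.008,-0.012]
    - [0,0.008,-0.012]
    - [0,0.008,-0.012]
    - [0,0.008,-0.012]
    - [0,0.008,-0.012]
  slide:
    - [0.015,0.002,0.004]
    - [0.014,0.003,0.004]
    - [0.015,0.003,0.004]
    - [0.014,0.002,0.004]
    - [0.015,0.003,0.004]
    - [0.014,0.004,0.004]
    - [0.015,0.003,0.005]
    - [0.014,0.004,0.004]
    - [0.014,0.003,0.005]
    - [0.014,0.004,0.005]
  gripper: [0,0,0,0,0,0,0,0,0,0]

```text
time_s: 11.55
position: [0.5268, 0.2425, 0.164]
tool_rot: [[-0.198, 0.807, 0.557], [0.98, 0.166, 0.107], [-0.006, 0.567, -0.823]]
ft_force: [-0.2, 0.1, -3.0]
grip_width: 0.0556
```

Call:
jog_arm:
  dr:
    - [0,0.008,-0.012]
    - [0,0.008,-0.012]
    - [0,0.008,-0.012]
    - [0,0.008,-0.012]
    - [0,0.008,-0.012]
    - [0,0.008,-0.012]
    - [0,0.008,-0.012]
    - [0,0.008,-0.012]
    - [0,0.008,-0.012]
    - [0,0.008,-0.012]
  slide:
    - [0.014,0.004,0.005]
    - [0.014,0.005,0.005]
    - [0.014,0.004,0.005]
    - [0.013,0.005,0.005]
    - [0.014,0.005,0.005]
    - [0.013,0.004,0.006]
    - [0.014,0.006,0.005]
    - [0.013,0.005,0.006]
    - [0.013,0.005,0.006]
    - [0.013,0.006,0.006]
  gripper: [0,0,0,0,0,0,0,0,0,0]

```text
time_s: 12.55
position: [0.5605, 0.392, 0.1464]
tool_rot: [[-0.337, 0.774, 0.536], [0.942, 0.281, 0.185], [-0.008, 0.567, -0.824]]
ft_force: [0.6, 0.2, -3.8]
grip_width: 0.0556
```

```bash
python3 - <<'E'
from rig import observe, viewer
from h import *
W,S,T=[viewer.get_image(n) for n in("wrist","side","top")]
cv2.imwrite("pics/w5.png",np.hstack([cv2.resize(S["pixels"][150:342,120:320],(400,384)),cv2.resize(T["pixels"][100:292,100:300],(400,384))]))
cv2.imwrite("pics/w5w.png",W["pixels"])
s=observe();print(s["q"],s["ft_force"],s["wrist_torque"],s["position"],s["grip_width"])
R=s["tool_rot"];print("lean",np.degrees(np.arccos(-R[2,2])),"roll",R[2,0],"yaw",np.degrees(np.arctan2(R[1,2],R[0,2])))
for c in blobs(S,(108,150,60),(130,255,255)):
    xs=c[:,0,0];ys=c[:,0,1];print("vase side",xs.min(),xs.max(),ys.min(),ys.max(), onz(S,((xs.min()+xs.max())/2,(ys.min()+ys.max())/2),s["position"][2]-.0065))
E
```

```text
[ 26.71345481  28.7485912   86.43678118  -8.52240874  30.80718714
 -77.09428402] [ 0.42913484 -0.01755802 -3.12052689] [-0.21944363  0.47084734  0.04047621] [0.56033804 0.39164616 0.14636488] 0.055286148970371256
lean 34.528193707398884 roll -0.007718874804554587 yaw 19.01816311275164
vase side 181 202 251 278 [0.52684004 0.4079859  0.13986488]
vase side 178 193 235 254 [0.59369    0.36015827 0.13986488]
vase side 478 511 119 167 [ 0.08530183 -0.78828318  0.13986488]
```

View pics/w5.png

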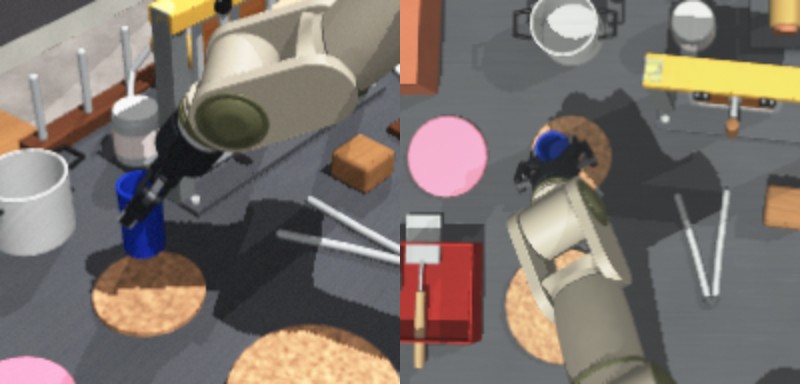

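View pics/w5w.png

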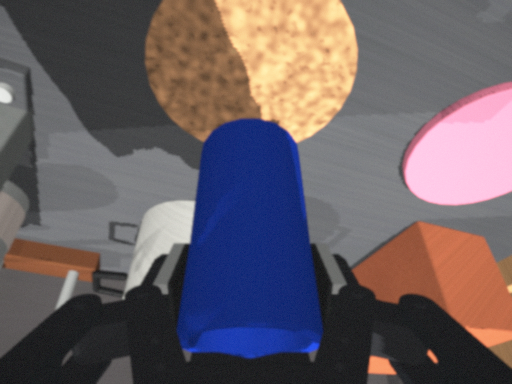

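```bash
python3 - <<'E'
from rig import observe, viewer
from h import *
W=viewer.get_image("wrist");s=observe()
h=cv2.cvtColor(W["pixels"],cv2.COLOR_BGR2HSV);m=cv2.inRange(h,(5,40,60),(22,230,255));m[145:]=0
c=max(cv2.findContours(m,cv2.RETR_EXTERNAL,cv2.CHAIN_APPROX_NONE)[0],key=cv2.contourArea)[:,0]
c=cv2.convexHull(c)[:,0].astype(float)
q=np.array([onz(W,p,.01)[:2] for p in c if p[1]>3 and not(205<p[0]<300 and p[1]>110)])
A=np.c_[2*q,np.ones(len(q))];sol=np.linalg.lstsq(A,(q**2).sum(1),rcond=None)[0]
print("mat wrist",sol[:2],"r",np.sqrt(sol[2]+sol[0]**2+sol[1]**2))
R=s["tool_rot"];f=np.array([R[0,2],R[1,2]]);f/=np.linalg.norm(f);print("vase axis",s["position"][:2]-.0105*f)
for t in(35,34.5): print(np.round(R.T@np.array([0,0,-1.]),4))
E
```

```text
mat wrist [0.55062163 0.38763057] r 0.07549779251366746
vase axis [0.55027588 0.38764667]
[ 0.0078 -0.5666  0.8239]
[ 0.0078 -0.5666  0.8239]
```

The vase axis is over the mat centre to within 1 mm. Levelling the tool and descending.

Call:
jog_arm:
  dr:
    - [-0.004,0.003,0.002]
    - [-0.004,0.003,0.002]
    - [0,0,0]
    - [0,0,0]
    - [0,0,0]
    - [0,0,0]
    - [0,0,0]
    - [0,0,0]
    - [0,0,0]
    - [0,0,0]
  slide:
    - [0,-0.002,0.003]
    - [0,-0.004,0.006]
    - [0,-0.004,0.006]
    - [0,-0.005,0.007]
    - [0,-0.005,0.007]
    - [0,-0.005,0.007]
    - [0,-0.005,0.007]
    - [0,-0.004,0.006]
    - [0,-0.003,0.004]
    - [0,-0.002,0.003]
  gripper: [0,0,0,0,0,0,0,0,0,0]

```text
time_s: 13.75
position: [0.5605, 0.3908, 0.0781]
tool_rot: [[-0.336, 0.772, 0.54], [0.942, 0.275, 0.192], [-0.0, 0.573, -0.819]]
ft_force: [-0.3, 0.3, -3.1]
grip_width: 0.0557
```

```bash
python3 - <<'E'
from rig import observe
from h import *
s=observe();R=s["tool_rot"];print(s["position"],s["position"][2]-.0565,s["ft_force"],"lean",np.degrees(np.arccos(-R[2,2])),"roll",R[2,0])
E
```

```text
[0.56045416 0.39080321 0.07805305] 0.021553054483350702 [-0.31278409  0.27120367 -3.11099398] lean 34.993919123983595 roll -0.00044352450349568735
```

Call:
jog_arm:
  dr:
    - [0,0,0]
    - [0,0,0]
    - [0,0,0]
    - [0,0,0]
    - [0,0,0]
    - [0,0,0]
    - [0,0,0]
    - [0,0,0]
    - [0,0,0]
    - [0,0,0]
  slide:
    - [0,-0.001,0.0015]
    - [0,-0.001,0.0015]
    - [0,-0.001,0.0015]
    - [0,-0.001,0.0015]
    - [0,-0.001,0.0015]
    - [0,-0.0003,0.0005]
    - [0,-0.0003,0.0005]
    - [0,0,0]
    - [0,0,0]
    - [0,0,0]
  gripper: [0,0,0,0,0,0,0,0,0,0]

```text
time_s: 14.75
position: [0.5608, 0.3909, 0.0685]
tool_rot: [[-0.336, 0.771, 0.541], [0.942, 0.275, 0.192], [-0.0, 0.574, -0.819]]
ft_force: [0.2, -0.4, -3.2]
grip_width: 0.0557
```

Call:
jog_arm:
  dr:
    - [0,0,0]
    - [0,0,0]
    - [0,0,0]
    - [0,0,0]
    - [0,0,0]
    - [0,0,0]
    - [0,0,0]
    - [0,0,0]
    - [0,0,0]
    - [0,0,0]
  slide:
    - [0,-0.0003,0.0005]
    - [0,-0.0003,0.0005]
    - [0,0,0]
    - [0,0,0]
    - [0,0,0]
    - [0,0,0]
    - [0,0,0]
    - [0,0,0]
    - [0,0,0]
    - [0,0,0]
  gripper: [0,0,0,0,0,0,0,0,0,0]

```text
time_s: 15.75
position: [0.5608, 0.3909, 0.0672]
tool_rot: [[-0.336, 0.771, 0.541], [0.942, 0.275, 0.192], [-0.0, 0.574, -0.819]]
ft_force: [-0.6, -0.1, -2.5]
grip_width: 0.0556
```

Call:
jog_arm:
  dr:
    - [0,0,0]
    - [0,0,0]
    - [0,0,0]
    - [0,0,0]
    - [0,0,0]
    - [0,0,0]
    - [0,0,0]
    - [0,0,0]
    - [0,0,0]
    - [0,0,0]
  slide:
    - [0,-0.0003,0.0004]
    - [0,-0.0003,0.0004]
    - [0,0,0]
    - [0,0,0]
    - [0,0,0]
    - [0,0,0]
    - [0,0,0]
    - [0,0,0]
    - [0,0,0]
    - [0,0,0]
  gripper: [0,0,0,0,0,0,0,0,0,0]

```text
time_s: 16.75
position: [0.561, 0.391, 0.0665]
tool_rot: [[-0.336, 0.771, 0.541], [0.942, 0.275, 0.192], [-0.0, 0.574, -0.819]]
ft_force: [-0.1, -1.0, 2.6]
grip_width: 0.0555
```

Call:
jog_arm:
  dr:
    - [0,0,0]
    - [0,0,0]
    - [0,0,0]
    - [0,0,0]
    - [0,0,0]
    - [0,0,0]
    - [0,0,0]
    - [0,0,0]
    - [0,0,0]
    - [0,0,0]
  slide:
    - [0,-0.0003,0.0004]
    - [0,0,0]
    - [0,0,0]
    - [0,0,0]
    - [0,0,0]
    - [0,0,0]
    - [0,0,0]
    - [0,0,0]
    - [0,0,0]
    - [0,0,0]
  gripper: [0,0,0,0,0,0,0,0,0,0]

```text
time_s: 17.75
position: [0.561, 0.391, 0.0665]
tool_rot: [[-0.336, 0.771, 0.542], [0.942, 0.275, 0.193], [-0.0, 0.575, -0.818]]
ft_force: [-2.1, -1.6, 6.3]
grip_width: 0.0552
```

The foot is on the mat: the force went from -3 N to +6 N and z stopped at 0.0665. Opening slowly.

Call:
jog_arm:
  dr:
    - [0,0,0]
    - [0,0,0]
    - [0,0,0]
    - [0,0,0]
    - [0,0,0]
    - [0,0,0]
    - [0,0,0]
    - [0,0,0]
    - [0,0,0]
    - [0,0,0]
  slide:
    - [0,0.0003,-0.0004]
    - [0,0,0]
    - [0,0,0]
    - [0,0,0]
    - [0,0,0]
    - [0,0,0]
    - [0,0,0]
    - [0,0,0]
    - [0,0,0]
    - [0,0,0]
  gripper: [0,0.25,0.3,0.35,0.4,0.5,0.7,0.9,1,1]

```text
time_s: 18.75
position: [0.5608, 0.3909, 0.0662]
tool_rot: [[-0.336, 0.772, 0.54], [0.942, 0.275, 0.192], [-0.0, 0.574, -0.819]]
ft_force: [0.1, 0.4, 0.3]
grip_width: 0.0856
```

```bash
python3 - <<'E'
from rig import observe, viewer
from h import *
W,S=[viewer.get_image(n) for n in("wrist","side")]
cv2.imwrite("pics/w6.png",np.hstack([W["pixels"][:,50:450],cv2.resize(S["pixels"][150:342,120:320],(400,384))]))
s=observe();print(s["ft_force"],s["position"],s["grip_width"])
E
```

```text
[ 0.15859131  0.57082319 -0.24052551] [0.56081278 0.39089318 0.06623318] 0.08530478912735817
```

View pics/w6.png

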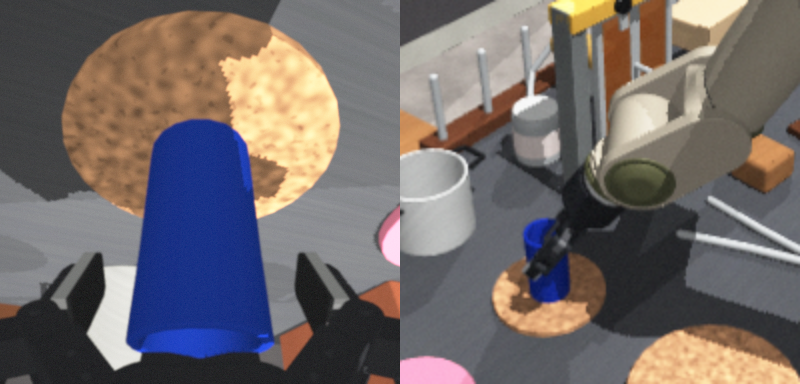

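The vase stands upright, wholly on the mat. Retreating along the axis.

Call:
jog_arm:
  dr:
    - [0,0,0]
    - [0,0,0]
    - [0,0,0]
    - [0,0,0]
    - [0,0,0]
    - [0,0,0]
    - [0,0,0]
    - [0,0,0]
    - [0,0,0]
    - [0,0,0]
  slide:
    - [0,0,-0.006]
    - [0,0,-0.01]
    - [0,0,-0.014]
    - [0,0,-0.018]
    - [0,0,-0.02]
    - [0,0,-0.02]
    - [0,0,-0.02]
    - [0,0,-0.02]
    - [0,0,-0.02]
    - [0,0,-0.012]
  gripper: [1,1,1,1,1,1,1,1,1,1]

```text
time_s: 19.85
position: [0.4733, 0.36, 0.1996]
tool_rot: [[-0.336, 0.77, 0.542], [0.942, 0.275, 0.193], [0.0, 0.576, -0.818]]
ft_force: [0.1, -0.7, 0.0]
grip_width: 0.0852
```

```bash
python3 - <<'E'
from rig import observe, viewer
from h import *
W,T=[viewer.get_image(n) for n in("wrist","top")]
cv2.imwrite("pics/w7.png",W["pixels"])
s=observe();p,R=s["position"],s["tool_rot"];print(p,tost(p),s["q"])
Rt=tool(40);gp=st(-.055,.102,.155);tcp=gp+.019*Rt[:,2];ap=tcp-.12*Rt[:,2]
print("ap",tost(ap),ap)
rv=Ro.from_matrix(R.T@Rt).as_rotvec();print(rv)
p,R=rows(p,R,ap,Rt,20)
E
```

```text
[0.47380567 0.36022564 0.19937623] [-0.1918  0.358   0.1994] [ 27.9597109   17.22597086  96.0597848   -9.0173543   32.13050013
 -75.52440311]
ap [-0.1199  0.102   0.2324] [0.52255962 0.09879505 0.23237049]
[-0.08268247 -0.26373287  0.34239814]
dr [-0.004, -0.013, 0.017] slides [[-0.013, -0.001, -0.003], [-0.013, -0.0, -0.002], [-0.014, -0.001, -0.002], [-0.013, 0.0, -0.002], [-0.013, 0.001, -0.002], [-0.013, -0.0, -0.002], [-0.014, 0.001, -0.001], [-0.013, 0.0, -0.002], [-0.013, 0.002, -0.001], [-0.014, 0.001, -0.001], [-0.013, 0.001, -0.001], [-0.013, 0.002, -0.0], [-0.013, 0.002, -0.001], [-0.013, 0.002, -0.0], [-0.014, 0.003, -0.0], [-0.013, 0.003, -0.0], [-0.013, 0.003, 0.0], [-0.013, 0.003, 0.001], [-0.013, 0.003, 0.0], [-0.013, 0.004, 0.001]] end [0.5228 0.0985 0.2327] roterr deg 0.3
```

View pics/w7.png

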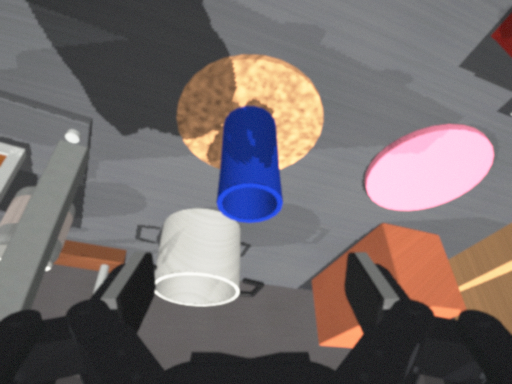

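The wrist view shows the vase upright on the mat, foot near (249,115), with cork visible all round it. Next, the handle.

Call:
jog_arm:
  dr:
    - [-0.004,-0.013,0.017]
    - [-0.004,-0.013,0.017]
    - [-0.004,-0.013,0.017]
    - [-0.004,-0.013,0.017]
    - [-0.004,-0.013,0.017]
    - [-0.004,-0.013,0.017]
    - [-0.004,-0.013,0.017]
    - [-0.004,-0.013,0.017]
    - [-0.004,-0.013,0.017]
    - [-0.004,-0.013,0.017]
  slide:
    - [-0.013,-0.001,-0.003]
    - [-0.013,0,-0.002]
    - [-0.014,-0.001,-0.002]
    - [-0.013,0,-0.002]
    - [-0.013,0.001,-0.002]
    - [-0.013,0,-0.002]
    - [-0.014,0.001,-0.001]
    - [-0.013,0,-0.002]
    - [-0.013,0.002,-0.001]
    - [-0.014,0.001,-0.001]
  gripper: [1,1,1,1,1,1,1,1,1,1]

```text
time_s: 20.95
position: [0.499, 0.228, 0.2144]
tool_rot: [[-0.126, 0.788, 0.603], [0.992, 0.103, 0.073], [-0.005, 0.607, -0.795]]
ft_force: [0.4, 0.1, -0.1]
grip_width: 0.0848
```

Call:
jog_arm:
  dr:
    - [-0.004,-0.013,0.017]
    - [-0.004,-0.013,0.017]
    - [-0.004,-0.013,0.017]
    - [-0.004,-0.013,0.017]
    - [-0.004,-0.013,0.017]
    - [-0.004,-0.013,0.017]
    - [-0.004,-0.013,0.017]
    - [-0.004,-0.013,0.017]
    - [-0.004,-0.013,0.017]
    - [-0.004,-0.013,0.017]
  slide:
    - [-0.013,0.001,-0.001]
    - [-0.013,0.002,0]
    - [-0.013,0.002,-0.001]
    - [-0.013,0.002,0]
    - [-0.014,0.003,0]
    - [-0.013,0.003,0]
    - [-0.013,0.003,0]
    - [-0.013,0.003,0.001]
    - [-0.013,0.003,0]
    - [-0.013,0.004,0.001]
  gripper: [1,1,1,1,1,1,1,1,1,1]

```text
time_s: 21.95
position: [0.5234, 0.0974, 0.231]
tool_rot: [[0.087, 0.767, 0.636], [0.996, -0.067, -0.056], [-0.001, 0.639, -0.769]]
ft_force: [-0.4, 0.3, 0.1]
grip_width: 0.0854
```

```bash
python3 - <<'E'
from rig import observe, viewer
from h import *
import pickle
W=viewer.get_image("wrist");pickle.dump(W,open("w8.pkl","wb"))
im=W["pixels"].copy()
for y in(.102,.106,.098):
  for z in(.07,.2):
    q=proj(W,st(-.055,y,z));print(y,z,q)
    if y==.102: cv2.circle(im,tuple(int(round(v)) for v in q),3,(255,0,255),-1)
cv2.imwrite("pics/w8.png",im)
s=observe();print(tost(s["position"]),s["q"],s["tool_rot"])
E
```

```text
0.102 0.07 [250.76087306 117.0319576 ]
0.102 0.2 [251.09819338 249.25033196]
0.106 0.07 [255.14109312 117.04384337]
0.106 0.2 [256.84815629 249.25676114]
0.098 0.07 [246.38028637 117.02182734]
0.098 0.2 [245.34754034 249.24177488]
[-0.1183  0.0996  0.2313] [ -1.01440145   8.11623795 105.00774836  -5.79748255  27.32809386
 -81.73436415] [[ 8.89873841e-02  7.65939304e-01  6.36724609e-01]
 [ 9.96032256e-01 -6.77913584e-02 -5.76548143e-02]
 [-9.95662143e-04  6.39328800e-01 -7.68932828e-01]]
```

View pics/w8.png

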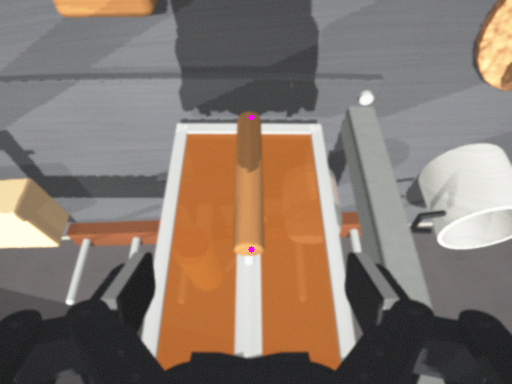

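The handle top is at (249,249) in the wrist view, centred between the fingers. Approaching it.

Call:
jog_arm:
  dr:
    - [0,0,0]
    - [0,0,0]
    - [0,0,0]
    - [0,0,0]
    - [0,0,0]
    - [0,0,0]
    - [0,0,0]
    - [0,0,0]
    - [0,0,0]
    - [0,0,0]
  slide:
    - [0,0,0.012]
    - [0,0,0.014]
    - [0,0,0.014]
    - [0,0,0.014]
    - [0,0,0.014]
    - [0,0,0.014]
    - [0,0,0.012]
    - [0,0,0.01]
    - [0,0,0.008]
    - [0,0,0.006]
  gripper: [1,1,1,1,1,1,1,1,1,1]

```text
time_s: 23.0
position: [0.5988, 0.0919, 0.1395]
tool_rot: [[0.086, 0.767, 0.636], [0.996, -0.065, -0.055], [-0.001, 0.638, -0.77]]
ft_force: [-0.2, -1.1, 1.6]
grip_width: 0.0854
```

```bash
python3 - <<'E'
from rig import observe, viewer
from h import *
W,S=[viewer.get_image(n) for n in("wrist","side")]
cv2.imwrite("pics/w9.png",np.hstack([W["pixels"][:,50:450],cv2.resize(S["pixels"][90:282,180:380],(400,384))]))
s=observe();print(s["ft_force"],tost(s["position"]),s["q"])
E
```

```text
[-0.38141344  0.23487777  0.05354517] [-0.0436  0.1019  0.1395] [ -1.5016333   22.63985661 102.97195123  -8.61418402  14.95458297
 -79.07827206]
```

View pics/w9.png

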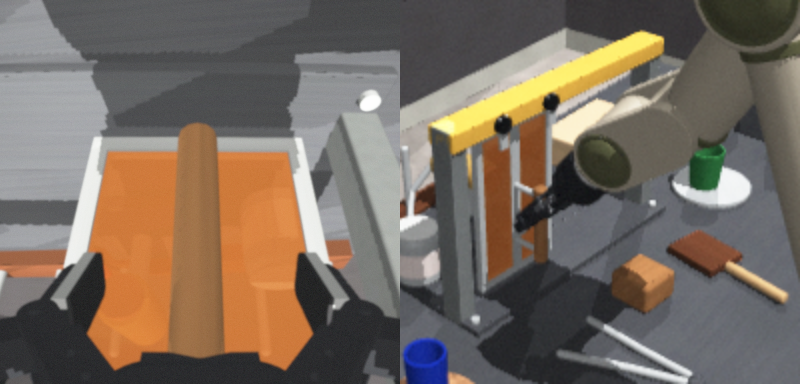

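Call:
jog_arm:
  dr:
    - [0,0,0]
    - [0,0,0]
    - [0,0,0]
    - [0,0,0]
    - [0,0,0]
    - [0,0,0]
    - [0,0,0]
    - [0,0,0]
    - [0,0,0]
    - [0,0,0]
  slide:
    - [0,0,0]
    - [0,0,0]
    - [0,0,0]
    - [0,0,0]
    - [0,0,0]
    - [0,0,0]
    - [0,0,0]
    - [0,0,0]
    - [0,0,0]
    - [0,0,0]
  gripper: [0.5,0,-0.3,-0.45,-0.55,-0.65,-0.75,-0.75,-0.75,-0.75]
  force: 25

```text
time_s: 24.1
position: [0.5983, 0.092, 0.1404]
tool_rot: [[0.086, 0.767, 0.636], [0.996, -0.065, -0.055], [-0.001, 0.639, -0.769]]
ft_force: [-5.0, 0.2, 5.8]
grip_width: 0.021
```

Call:
jog_arm:
  dr:
    - [0,0,0]
    - [0,0,0]
    - [0,0,0]
    - [0,0,0]
    - [0,0,0]
    - [0,0,0]
    - [0,0,0]
    - [0,0,0]
    - [0,0,0]
    - [0,0,0]
  slide:
    - [-0.001,0,0]
    - [-0.002,0,0]
    - [-0.003,0,0]
    - [-0.004,0,0]
    - [-0.004,0,0]
    - [-0.004,0,0]
    - [-0.004,0,0]
    - [-0.004,0,0]
    - [-0.004,0,0]
    - [-0.004,0,0]
  gripper: [-0.75,-0.75,-0.75,-0.75,-0.75,-0.75,-0.75,-0.75,-0.75,-0.75]

```text
time_s: 25.1
position: [0.5952, 0.0584, 0.1404]
tool_rot: [[0.085, 0.767, 0.636], [0.996, -0.065, -0.055], [-0.001, 0.639, -0.769]]
ft_force: [-6.1, 4.0, 6.2]
grip_width: 0.0219
```

```bash
python3 - <<'E'
from rig import observe, viewer
from h import *
W,S=[viewer.get_image(n) for n in("wrist","side")]
cv2.imwrite("pics/w10.png",np.hstack([W["pixels"][:,50:450],cv2.resize(S["pixels"][90:282,180:380],(400,384))]))
s=observe();print(s["ft_force"],tost(s["position"]),s["q"],s["grip_width"])
E
```

```text
[-6.75244999 -0.82170819  7.00076079] [-0.0439  0.0678  0.1404] [ -6.08423266  21.76166983 104.46025107   2.91429669  14.11131549
 -93.75454615] 0.021195087681053198
```

View pics/w10.png

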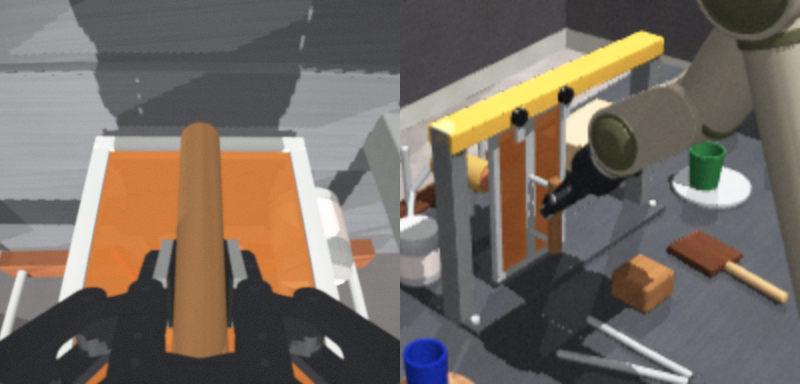

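The shield follows. Continuing.

Call:
jog_arm:
  dr:
    - [0,0,0]
    - [0,0,0]
    - [0,0,0]
    - [0,0,0]
    - [0,0,0]
    - [0,0,0]
    - [0,0,0]
    - [0,0,0]
    - [0,0,0]
    - [0,0,0]
  slide:
    - [-0.004,0,0]
    - [-0.006,0,0]
    - [-0.007,0,0]
    - [-0.007,0,0]
    - [-0.007,0,0]
    - [-0.007,0,0]
    - [-0.007,0,0]
    - [-0.007,0,0]
    - [-0.007,0,0]
    - [-0.006,0,0]
  gripper: [-0.75,-0.75,-0.75,-0.75,-0.75,-0.75,-0.75,-0.75,-0.75,-0.75]

```text
time_s: 26.2
position: [0.5893, -0.0063, 0.1404]
tool_rot: [[0.085, 0.767, 0.636], [0.996, -0.065, -0.054], [-0.0, 0.638, -0.77]]
ft_force: [-8.6, 3.1, 7.7]
grip_width: 0.0213
```

Call:
jog_arm:
  dr:
    - [0,0,0]
    - [0,0,0]
    - [0,0,0]
    - [0,0,0]
    - [0,0,0]
    - [0,0,0]
    - [0,0,0]
    - [0,0,0]
    - [0,0,0]
    - [0,0,0]
  slide:
    - [-0.007,0,0]
    - [-0.007,0,0]
    - [-0.007,0,0]
    - [-0.007,0,0]
    - [-0.007,0,0]
    - [-0.007,0,0]
    - [-0.007,0,0]
    - [-0.007,0,0]
    - [-0.007,0,0]
    - [-0.006,0,0]
  gripper: [-0.75,-0.75,-0.75,-0.75,-0.75,-0.75,-0.75,-0.75,-0.75,-0.75]

```text
time_s: 27.2
position: [0.583, -0.0748, 0.1404]
tool_rot: [[0.084, 0.768, 0.635], [0.996, -0.065, -0.054], [-0.0, 0.638, -0.77]]
ft_force: [-12.9, 5.2, 10.9]
grip_width: 0.0213
```

```bash
python3 - <<'E'
from rig import observe, viewer
from h import *
W,S=[viewer.get_image(n) for n in("wrist","side")]
cv2.imwrite("pics/w11.png",np.hstack([W["pixels"][:,50:450],cv2.resize(S["pixels"][90:282,180:380],(400,384))]))
s=observe();print(s["ft_force"],tost(s["position"]),s["q"],s["grip_width"])
E
```

```text
[-15.54574781  -1.19666158  10.10598325] [-0.0442 -0.0663  0.1403] [ -24.41887061   20.68617009  106.45832716   40.27678656   19.17870119
 -143.95237638] 0.02118940296857167
```

View pics/w11.png

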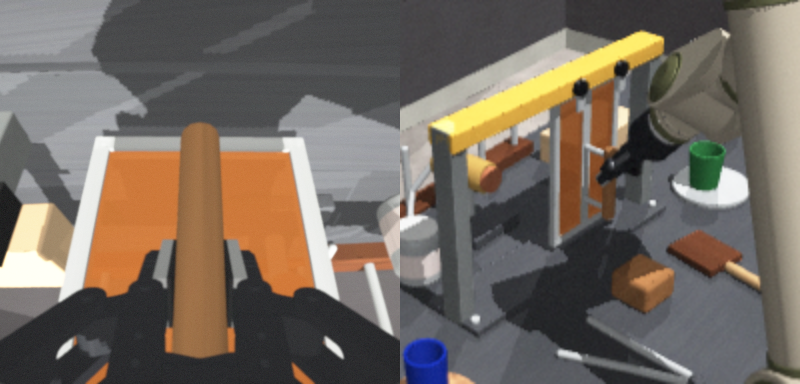

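The joint 6 angle is heading for its range end (-144°, limit -165°). I'll loosen the grip, turn the tool 10° about the bar, then push on with the finger.

Call:
jog_arm:
  dr:
    - [0,0,0]
    - [0,0,0]
    - [0,0,0]
    - [0,0,0]
    - [0,-0.028,0.034]
    - [0,-0.028,0.034]
    - [0,-0.028,0.034]
    - [0,-0.028,0.034]
    - [0,0,0]
    - [0,0,0]
  slide:
    - [0,0,0]
    - [0,0,0]
    - [0,0,0]
    - [0,0,0]
    - [-0.0005,0,0]
    - [-0.0005,0,0]
    - [-0.0005,0,0]
    - [-0.0005,0,0]
    - [0,0,0]
    - [0,0,0]
  gripper: [-0.7,-0.6,-0.45,-0.3,-0.3,-0.3,-0.3,-0.3,-0.3,-0.3]

```text
time_s: 28.3
position: [0.5838, -0.0772, 0.14]
tool_rot: [[0.257, 0.744, 0.617], [0.966, -0.197, -0.164], [-0.001, 0.638, -0.77]]
ft_force: [0.1, -0.1, -0.2]
grip_width: 0.0299
```

```bash
python3 - <<'E'
from rig import observe, viewer
from h import *
W=viewer.get_image("wrist")
cv2.imwrite("pics/w12.png",W["pixels"])
s=observe();R=s["tool_rot"];print(s["ft_force"],tost(s["position"]),s["q"],s["grip_width"])
print("yaw",np.degrees(np.arctan2(R[1,2],R[0,2])),"lean",np.degrees(np.arccos(-R[2,2])),"-sy in tool",R.T@(-sy), "gp",tost(s["position"]-.019*R[:,2]))
E
```

```text
[-0.03460726  0.31684837 -0.23550189] [-0.0432 -0.068   0.1401] [ -20.70278894   20.92712161  106.09988739   15.40421681   13.92518765
 -109.44011484] 0.029468456405438007
yaw -14.95585297102513 lean 39.67137120866726 -sy in tool [-0.98538917  0.13082713  0.10905252] gp [-0.0552 -0.066   0.1547]
```

View pics/w12.png

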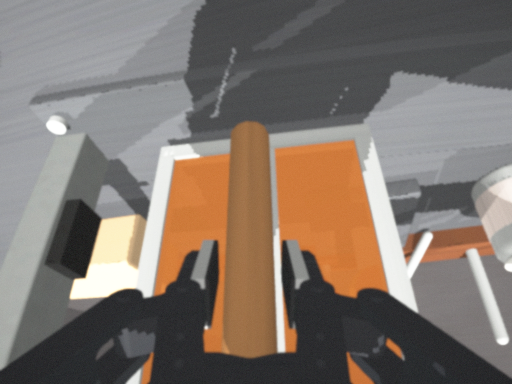

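Call:
jog_arm:
  dr:
    - [0,0,0]
    - [0,0,0]
    - [0,0,0]
    - [0,0,0]
    - [0,0,0]
    - [0,0,0]
    - [0,0,0]
    - [0,0,0]
    - [0,0,0]
    - [0,0,0]
  slide:
    - [-0.002,0.0003,0.0002]
    - [-0.002,0.0003,0.0002]
    - [-0.002,0.0003,0.0002]
    - [-0.004,0.0005,0.0004]
    - [-0.004,0.0005,0.0004]
    - [-0.005,0.0007,0.0006]
    - [-0.005,0.0007,0.0006]
    - [-0.005,0.0007,0.0006]
    - [-0.005,0.0007,0.0006]
    - [-0.004,0.0005,0.0004]
  gripper: [-0.3,-0.3,-0.3,-0.3,-0.3,-0.3,-0.3,-0.3,-0.3,-0.3]

```text
time_s: 29.35
position: [0.5801, -0.1162, 0.1403]
tool_rot: [[0.259, 0.744, 0.617], [0.966, -0.199, -0.165], [-0.0, 0.638, -0.77]]
ft_force: [1.1, 2.7, -0.5]
grip_width: 0.0303
```

```bash
python3 - <<'E'
from rig import observe, viewer
from h import *
W=viewer.get_image("wrist")
cv2.imwrite("pics/w13.png",W["pixels"])
s=observe();R=s["tool_rot"];print(s["ft_force"],tost(s["position"]),s["q"],s["grip_width"],"gp",tost(s["position"]-.019*R[:,2]))
E
```

```text
[-0.1125008  -0.35302345  0.74175696] [-0.0432 -0.1076  0.1404] [ -25.90606095   21.02404165  105.86631746   26.707038     15.50162614
 -124.28145259] 0.029837110279412854 gp [-0.0552 -0.1055  0.155 ]
```

View pics/w13.png

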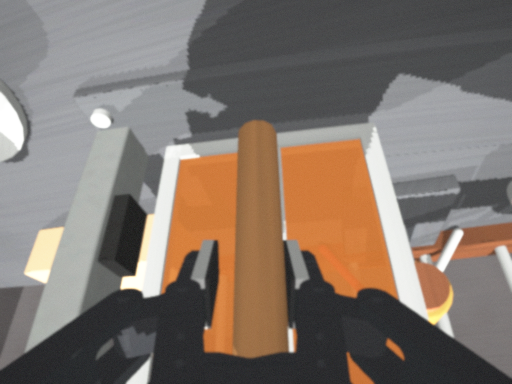

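Call:
jog_arm:
  dr:
    - [0,0,0]
    - [0,0,0]
    - [0,0,0]
    - [0,0,0]
    - [0,0,0]
    - [0,0,0]
    - [0,0,0]
    - [0,0,0]
    - [0,0,0]
    - [0,0,0]
  slide:
    - [-0.001,0.0001,0.0001]
    - [-0.001,0.0001,0.0001]
    - [-0.001,0.0001,0.0001]
    - [-0.001,0.0001,0.0001]
    - [-0.001,0.0001,0.0001]
    - [-0.001,0.0001,0.0001]
    - [-0.001,0.0001,0.0001]
    - [0,0,0]
    - [0,0,0]
    - [0,0,0]
  gripper: [-0.3,-0.3,-0.3,-0.3,-0.3,-0.3,-0.3,-0.3,-0.3,-0.3]

```text
time_s: 30.4
position: [0.5792, -0.123, 0.14]
tool_rot: [[0.259, 0.744, 0.616], [0.966, -0.199, -0.166], [-0.0, 0.638, -0.77]]
ft_force: [0.4, 0.2, -0.4]
grip_width: 0.03
```

Call:
jog_arm:
  dr:
    - [0,0,0]
    - [0,0,0]
    - [0,0,0]
    - [0,0,0]
    - [0,0,0]
    - [0,0,0]
    - [0,0,0]
    - [0,0,0]
    - [0,0,0]
    - [0,0,0]
  slide:
    - [-0.001,0.0001,0.0001]
    - [-0.001,0.0001,0.0001]
    - [0,0,0]
    - [0,0,0]
    - [0,0,0]
    - [0,0,0]
    - [0,0,0]
    - [0,0,0]
    - [0,0,0]
    - [0,0,0]
  gripper: [-0.3,-0.3,-0.3,-0.3,-0.3,-0.3,-0.3,-0.3,-0.3,-0.3]

```text
time_s: 31.4
position: [0.5792, -0.1248, 0.1401]
tool_rot: [[0.259, 0.743, 0.617], [0.966, -0.199, -0.165], [-0.0, 0.638, -0.77]]
ft_force: [-0.2, 2.0, -1.4]
grip_width: 0.0301
```

```bash
python3 - <<'E'
from rig import observe, viewer
from h import *
W=viewer.get_image("wrist")
cv2.imwrite("pics/w14.png",W["pixels"])
s=observe();R=s["tool_rot"];print(s["ft_force"],tost(s["position"]),s["q"],s["grip_width"],"gp",tost(s["position"]-.019*R[:,2]))
E
```

```text
[ 0.04836329  1.93541181 -0.64288319] [-0.0436 -0.1157  0.1401] [ -26.99189723   21.07843201  105.80876104   28.82561578   15.94958428
 -127.17907793] 0.029768562973720613 gp [-0.0555 -0.1136  0.1547]
```

View pics/w14.png

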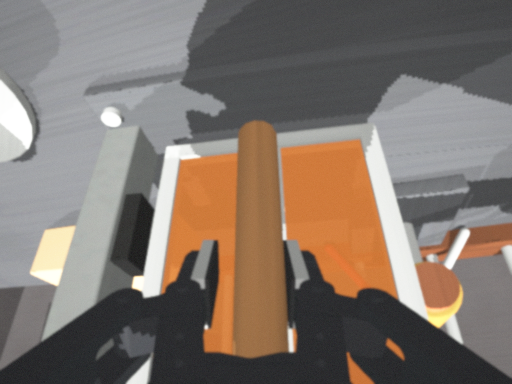

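Call:
jog_arm:
  dr:
    - [0,0,0]
    - [0,0,0]
    - [0,0,0]
    - [0,0,0]
    - [0,0,0]
    - [0,0,0]
    - [0,0,0]
    - [0,0,0]
    - [0,0,0]
    - [0,0,0]
  slide:
    - [-0.0005,0,0]
    - [-0.0005,0,0]
    - [-0.0005,0,0]
    - [-0.0005,0,0]
    - [0,0,0]
    - [0,0,0]
    - [0,0,0]
    - [0,0,0]
    - [0,0,0]
    - [0,0,0]
  gripper: [-0.3,-0.3,-0.3,-0.3,-0.3,-0.3,-0.3,-0.3,-0.3,-0.3]

```text
time_s: 32.45
position: [0.5791, -0.1251, 0.1401]
tool_rot: [[0.257, 0.744, 0.617], [0.967, -0.199, -0.162], [0.002, 0.638, -0.77]]
ft_force: [7.5, 13.1, -1.5]
grip_width: 0.03
```

Call:
jog_arm:
  dr:
    - [0,0,0]
    - [0,0,0]
    - [0,0,0]
    - [0,0,0]
    - [0,0,0]
    - [0,0,0]
    - [0,0,0]
    - [0,0,0]
    - [0,0,0]
    - [0,0,0]
  slide:
    - [-0.0005,0,0]
    - [-0.0005,0,0]
    - [-0.0005,0,0]
    - [0,0,0]
    - [0,0,0]
    - [0,0,0]
    - [0,0,0]
    - [0,0,0]
    - [0,0,0]
    - [0,0,0]
  gripper: [-0.3,-0.3,-0.3,-0.3,-0.3,-0.3,-0.3,-0.3,-0.3,-0.3]

```text
time_s: 33.45
position: [0.579, -0.1252, 0.1401]
tool_rot: [[0.255, 0.745, 0.617], [0.967, -0.198, -0.16], [0.003, 0.637, -0.771]]
ft_force: [14.2, 21.5, -1.7]
grip_width: 0.0298
```

The shield is against its stop: the force rises to about 25 N with no motion. Now backing off, opening and checking.

Call:
jog_arm:
  dr:
    - [0,0,0]
    - [0,0,0]
    - [0,0,0]
    - [0,0,0]
    - [0,0,0]
    - [0,0,0]
    - [0,0,0]
    - [0,0,0]
    - [0,0,0]
    - [0,0,0]
  slide:
    - [0.001,0,0]
    - [0.001,0,0]
    - [0.001,0,0]
    - [0.001,0,0]
    - [0.001,0,0]
    - [0.001,0,0]
    - [0,0,0]
    - [0,0,0]
    - [0,0,0]
    - [0,0,0]
  gripper: [-0.3,-0.3,-0.3,-0.3,-0.3,-0.3,0,0.3,0.7,1]

```text
time_s: 34.45
position: [0.5798, -0.1225, 0.1402]
tool_rot: [[0.259, 0.743, 0.617], [0.966, -0.199, -0.166], [-0.0, 0.639, -0.77]]
ft_force: [-0.5, 0.2, 0.0]
grip_width: 0.0818
```

```bash
python3 - <<'E'
from rig import observe, viewer
from h import *
W=viewer.get_image("wrist")
cv2.imwrite("pics/w15.png",W["pixels"])
s=observe();R=s["tool_rot"];print(s["ft_force"],tost(s["position"]),s["q"],s["grip_width"],"gp",tost(s["position"]-.019*R[:,2]))
E
```

```text
[ 0.43484003  0.32927734 -0.32913653] [-0.0431 -0.1133  0.1402] [ -26.65625874   21.0903156   105.77680399   28.16986829   15.82797242
 -126.28327294] 0.08498705316024904 gp [-0.0551 -0.1112  0.1548]
```

View pics/w15.png

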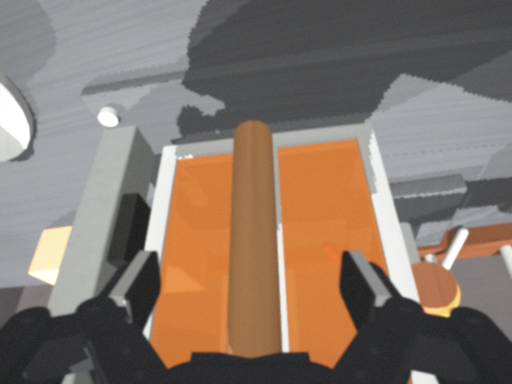

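The fingers are clear on both sides of the handle, and the panel edge is against the black stop. Retreating along the axis.

Call:
jog_arm:
  dr:
    - [0,0,0]
    - [0,0,0]
    - [0,0,0]
    - [0,0,0]
    - [0,0,0]
    - [0,0,0]
    - [0,0,0]
    - [0,0,0]
    - [0,0,0]
    - [0,0,0]
  slide:
    - [0,0,-0.006]
    - [0,0,-0.01]
    - [0,0,-0.014]
    - [0,0,-0.018]
    - [0,0,-0.02]
    - [0,0,-0.02]
    - [0,0,-0.02]
    - [0,0,-0.02]
    - [0,0,-0.02]
    - [0,0,-0.012]
  gripper: [1,1,1,1,1,1,1,1,1,1]

```text
time_s: 35.5
position: [0.48, -0.0956, 0.2651]
tool_rot: [[0.259, 0.742, 0.618], [0.966, -0.198, -0.167], [-0.001, 0.64, -0.768]]
ft_force: [-0.3, -0.6, -0.5]
grip_width: 0.0854
```

```bash
python3 - <<'E'
from rig import observe, viewer
from h import *
import pickle
W,T,S=[viewer.get_image(n) for n in("wrist","top","side")]
cv2.imwrite("pics/w16.png",W["pixels"]);cv2.imwrite("pics/t16.png",T["pixels"]);cv2.imwrite("pics/s16.png",S["pixels"])
d=pickle.load(open("im0.pkl","rb"))
s=observe();print(s["ft_force"],tost(s["position"]))
for z in(.07,.2):
  for y in (-.110,-.105): print("handle pred",y,proj(W,st(-.055,y,z)))
# panel -y edge lower corner (z .026) and stop
print("panel corner pred",proj(W,st(-.006,-.19,.026)),proj(W,st(-.006,-.03,.026)))
for nm,im in(("top",T),("side",S)):
  for lo,hi,n in(((60,100,40),(85,255,255),"green"),):
    for c in blobs(im,lo,hi): print(nm,n,cv2.boundingRect(c))
    for c in blobs(d[nm],lo,hi): print(nm,"before",cv2.boundingRect(c))
E
```

```text
[ 0.64996729 -0.1141877   0.56150737] [-0.1442 -0.0956  0.2642]
handle pred -0.11 [250.49148107 113.01119571]
handle pred -0.105 [255.24578142 112.39806015]
handle pred -0.11 [250.67422063 224.11844757]
handle pred -0.105 [256.70055603 223.62877315]
panel corner pred [194.88966691 125.45514389] [322.78117555 109.31080169]
top green (459, 194, 19, 41)
top green (383, 171, 21, 18)
top green (43, 0, 131, 82)
top before (459, 194, 19, 41)
top before (383, 171, 21, 18)
top before (43, 0, 131, 82)
side green (325, 161, 18, 24)
side green (371, 150, 14, 8)
side before (325, 161, 18, 24)
side before (400, 153, 13, 8)
```

View pics/w16.png

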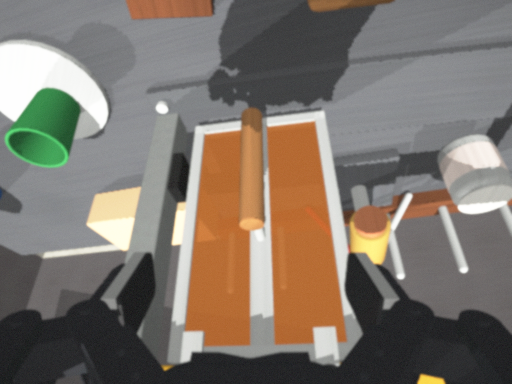

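View pics/t16.png

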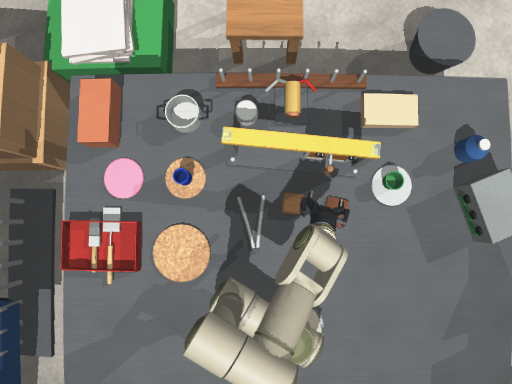

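View pics/s16.png

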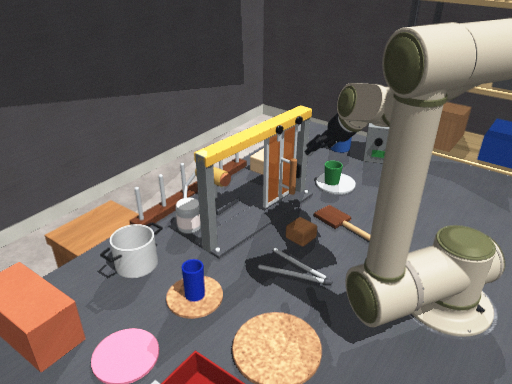

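The final views show the vase upright and well inside the small cork mat (top (182,176), side (194,280)). The shield is at the -y end by its stop, with the handle at (252,225) in the wrist view. That matches the prediction for fully shut (251,224). The bystanders look unmoved and the arm is clear, so I'm handing in.

```bash
python3 -c "
from rig import env,observe
print(env.close_job()); print(observe()['time_s'])"
```

```text
the job is handed in; nothing more can be done
None
the job is handed in; nothing more can be done
```

The vase now stands upright on the smaller, non-pink cork mat, and the shield is pushed shut against its stop and released. I handed the job in at about 36 s of the 72 s allowed.

- **Vase:** I lifted it out towards the robot and set it down gently; the wrist force changed from about -3 N to +6 N at contact. It sits within about 1 mm of the mat's centre, as measured with the wrist camera before lowering. The last pictures show it upright with cork all round its foot.
- **Shield:** I moved it only once the vase was on the mat. It stalled at the stop with about 25 N of push, against about 3 N to move it freely. The handle appears within about 1 px of where fully shut should put it.
- **Change on the way:** Joint 6 was nearing the end of its range, so I loosened the grip, turned the tool 10° about the handle and pushed the last stretch with one finger.
- **Other objects:** The tumbler's image outline is unchanged from the start. I checked the rest only by eye, and they look unmoved.
- **Disagreement:** At first the side camera put the mat about 5 mm nearer the robot than the top camera did; the wrist camera agreed with the top camera to about 1 mm.

No check failed.

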